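# Find the loose clamp lever and tag it

## Task

Check the three clamp levers on the guide bar: push each one clockwise (seen from above) by its yellow knob until it comes firm and takes about 8 newtons, never as much as 14. One is loose and never comes firm: swing it about 70 degrees to be sure. When all three have been checked, put the red ring over the brass spigot of the loose lever so that it lies flat on the hub, let go, and leave the other things on the bench alone.

Things in the scene. Friction and masses are not known exactly. Their poses are not given: they have to be found in the camera images.
- plate: aluminium plate 200x500x15 mm, fixed, with the guide bar along its y; origin under its centre. A sound lever comes firm 10 to 40 degrees clockwise of its start; firm, it first gives at 4 to 5 N at the knob, then stiffens by about 1.9 N per mm, and partly springs back when let go. 7 to 9 N checks it; 14 N over-tightens. The loose one just swings on with 2 N drag
- clamp_a: one of three alike grey split clamp blocks, 56x44x36 mm, fixed on the bar in any order. Origin: centre of its underside; z up, -x side to the robot. On its vertical axis: lever hub, 40 mm across, flat top 56 mm above origin; on it a brass spigot 18 mm across, top 80 mm above origin; a level arm 12 mm wide and deep, top flush with the hub, runs to the yellow knob on the robot's side
- knob_a (a point): half-way up the yellow upright round knob on the lever of clamp_a: 18 mm across, 38 mm tall, foot 40 mm and top 78 mm above the clamp's origin, 65 mm from the lever's vertical axis, about which it swings level. The lever drags with about 2 N at the knob and stays where left
- stud_a (a joint): turn (rad) of the stud below the lever hub of clamp_a, hardly visible: 0 at the start and while the lever only swings; grows a little once a firm lever is pressed past 5 N, keeps 0.008 or more when checked, passes 0.08 at about 14 N (over-tightened)
- clamp_b: one of three alike grey split clamp blocks, 56x44x36 mm, fixed on the bar in any order. Origin: centre of its underside; z up, -x side to the robot. On its vertical axis: lever hub, 40 mm across, flat top 56 mm above origin; on it a brass spigot 18 mm across, top 80 mm above origin; a level arm 12 mm wide and deep, top flush with the hub, runs to the yellow knob on the robot's side
- knob_b (a point): half-way up the yellow upright round knob on the lever of clamp_b: 18 mm across, 38 mm tall, foot 40 mm and top 78 mm above the clamp's origin, 65 mm from the lever's vertical axis, about which it swings level. The lever drags with about 2 N at the knob and stays where left
- stud_b (a joint): turn (rad) of the stud below the lever hub of clamp_b, hardly visible: 0 at the start and while the lever only swings; grows a little once a firm lever is pressed past 5 N, keeps 0.008 or more when checked, passes 0.08 at about 14 N (over-tightened)
- clamp_c: one of three alike grey split clamp blocks, 56x44x36 mm, fixed on the bar in any order. Origin: centre of its underside; z up, -x side to the robot. On its vertical axis: lever hub, 40 mm across, flat top 56 mm above origin; on it a brass spigot 18 mm across, top 80 mm above origin; a level arm 12 mm wide and deep, top flush with the hub, runs to the yellow knob on the robot's side
- knob_c (a point): half-way up the yellow upright round knob on the lever of clamp_c: 18 mm across, 38 mm tall, foot 40 mm and top 78 mm above the clamp's origin, 65 mm from the lever's vertical axis, about which it swings level. The lever drags with about 2 N at the knob and stays where left
- stud_c (a joint): turn (rad) of the stud below the lever hub of clamp_c, hardly visible: 0 at the start and while the lever only swings; grows a little once a firm lever is pressed past 5 N, keeps 0.008 or more when checked, passes 0.08 at about 14 N (over-tightened)
- tag_mid (a point): centre (half-way up) of the loose red plastic tag ring, 46 mm outside, 28 mm hole, 12 mm tall, about 30 g, lying flat on the table; its z axis is the ring's axis. Hung on a lever it lies flat on the hub round the brass spigot
- arbor: bystander: turned aluminium part, 48 mm across and 38 mm tall with a 16 mm stem up to 68 mm; origin at the centre of its underside
- oil: bystander: small amber bottle, 40 mm across, 95 mm tall; origin at the centre of its underside
- gauge_block: bystander: steel block with three holes, 50 x 75 x 25 mm; origin at the centre of its underside
There are look-alikes about, which are no part of the job. What is meant by the part that bears tag_mid is not grey, and is the larger of those in its own colour.

How it is judged:
On the way:
1. all three levers have been checked, with the red ring not yet on a lever: two pressed up firm (about 6 N or more), the loose one swung at least 53 degrees (((distance of knob_a from where it was at the start of the episode above 0.058 m and value of joint each of stud_b, stud_c above 0.008 rad) or (distance of knob_b from where it was at the start of the episode above 0.058 m and value of joint each of stud_a, stud_c above 0.008 rad) or (distance of knob_c from where it was at the start of the episode above 0.058 m and value of joint each of stud_a, stud_b above 0.008 rad)) and horizontal distance between tag_mid and clamp_a above 0.03 m and horizontal distance between tag_mid and clamp_b above 0.03 m and horizontal distance between tag_mid and clamp_c above 0.03 m), for 0.1 s.
At the end, for the whole second after the job is handed in: The red ring lies flat (within 7 degrees) on the hub of the lever that swung on for over 53 degrees, round its brass spigot, released; the other two levers are left drawn up (stud turned 0.008 rad or more) (((distance of knob_a from where it was at the start of the episode above 0.058 m and value of joint each of stud_b, stud_c above 0.008 rad and horizontal distance between tag_mid and clamp_a below 0.009 m and z of tag_mid in the frame of clamp_a between 0.058 and 0.065 m) or (distance of knob_b from where it was at the start of the episode above 0.058 m and value of joint each of stud_a, stud_c above 0.008 rad and horizontal distance between tag_mid and clamp_b below 0.009 m and z of tag_mid in the frame of clamp_b between 0.058 and 0.065 m) or (distance of knob_c from where it was at the start of the episode above 0.058 m and value of joint each of stud_a, stud_b above 0.008 rad and horizontal distance between tag_mid and clamp_c below 0.009 m and z of tag_mid in the frame of clamp_c between 0.058 and 0.065 m)) and angle between tag_mid's own z axis and vertical below 0.12 rad); the robot touches nothing.
It fails at once if a sound lever is over-tightened (about 14 N or more at its knob) (value of joint any of stud_a, stud_b, stud_c above 0.08 rad).
It fails at once if a bystander is shoved more than 20 mm or tipped (distance of any of arbor, oil, gauge_block from where it was at the start of the episode above 0.02 m or angle between any of arbor, oil, gauge_block's own z axis and vertical above 0.35 rad).
It also fails if it takes over 72 s, if anything falls off the work surface, if the arm or the gripper's body presses on something with over 40 N, if the wrist force passes 120 N, or if a joint passes its speed limit or range.

## Robot

A 6-joint arm with a two-finger parallel gripper is mounted at the origin on the work surface. World frame = base frame: x ahead of the robot, y to its left, z up, the work surface at z = 0. Lengths are in m, angles in rad, forces in N, time in s.
With the tool pointing down it reaches from about 0.25 to 0.725 m from the base axis. Payload 4 kg.
Tool frame: the origin (TCP) lies on the centre line of the jaws, within the pads' length; the fingertips stand 11 mm ahead of it and the grasp point (between the pads) lies 8 mm behind it (bot.nose_length is the distance from the TCP to the fingertips, in m); z points along the fingers, y is the direction in which the jaws open and shut (so a half turn about z gives the same grasp; the last joint's range is limited). The gripper opens to 85 mm and grips with 20 to 120 N. Pads are 22 mm wide; open, the fingers measure 114 mm over their backs; the gripper's body (76 mm by 85 mm) begins 54 mm behind the grasp point. The pads swing forward as they close: fully open they stand 13 mm farther back than shut.
Start: joints at [0, 0.241, 0.005, 1.335, 0, 1.571], TCP at [0.5, -0, 0.21] pointing down, gripper open.
Joint ranges: [-2.72, 2.72], [-1.05, 1.87], [-1.09, 1.28], [-1.99, 2.15], [-1.42, 1.44], [-3.14, 3.14]. Speed limits (rad/s): [2.79, 2.79, 3.14, 3.14, 3.14, 3.14].

## Interface

Orientations are given as a unit quaternion [x, y, z, w].
In Python, from workcell import bot gives the robot as it stands.
- The arm moves only by the tool play_rows, never from a script. Its argument "plan" is one flat list of numbers, 6 for each row, row after row: the shift along the tool's x, y, z in mm, then the turn, a rotation vector about the tool's x, y, z in rad. A call has 1 to 20 rows; each row shifts and turns the commanded pose from where the row before left it, along the tool's axes as they then stand; what a row does not reach is not made up. A row lasts 1/8 s, in which the tool goes at most 62.5 mm and 10.7 degrees, less where a joint would pass 70% of its speed; a pose out of reach is approached as far as the arm can. A call with a gripper value outside its range is refused whole. "hand" is the opening in per cent of the stroke, from 0 (shut) to 100 (fully open), set as the call begins (left out, the last holds). The fingers move at their own pace and stop on an object; the grip force is fixed at half the most. Time passes only in rows, so rows that do not move let the fingers close. It gives the time, the measured TCP pose, the force and the opening at its end, in the units of the state.
- bot.get_obs(): the state, without advancing time (a new reading comes with each control period).
- bot.camera(name): name is "scene" or "side" or "wrist"; returns a dict with "frame" (480x640x3 uint8, blue, green, red), "range_z" (480x640 float32, m along the optical axis (not along the pixel's ray), 0 where there is no reading), "K" (3x3 intrinsics, pixels), "cam_to_world" (4x4, takes a point from camera to world coordinates). Camera axes: x right, y down, z forward; pixel columns grow to the right and rows downward; lengths in m; the calibration is good to about 2 mm. A picture is of the moment at which its call begins.
- bot.job_done(): hands the job in, once; it reports no verdict.
Trained networks look in the newest picture that a camera, given by its name, has taken for a name from the list of things; names that differ only in an ending like _2 or _b are one class to them, and where a whole thing is asked for, a point or a joint stands for the part that bears it (a point fixed in the world has none). Each returns a list of dicts, best first, with "p" (0 to 1); they miss things now and then, are a little off and sometimes report something else, mostly with a low value. They report only what shows in the picture. A call takes as long as a camera call. They do not tell look-alikes from the thing itself.
- bot.outline_of(query, camera): "mask" (480x640 bool, what is visible of it) and "point" ([row, column] in pixels, amid what is visible of it).
The state is a dict: "clock": time; "joint_pos": joint angles; "joint_vel": joint speeds; "tau": joint torques, N m; "eef_pos": TCP position; "tool_rot": TCP orientation; "ft_force": force on the tool from outside, world axes, zero at the start; "ft_torque": the same for the moment, N m; "grip_width": finger opening in m.
Only numpy, scipy, OpenCV 4.12 (cv2) and the standard library are available. Lean on these libraries where they do the work, as an engineer would, in place of code of your own. Each camera call takes 0.05 s, during which the arm holds its last target.

## Working session

There is one attempt and no reset: what is moved stays moved. The work goes in short steps, Python scripts to look and compute and a tool call to move; the robot and the scene stay as the last step left them, time stands still between calls to the robot, and variables do not carry over. Pictures are saved under pics/ and viewed, and the job is handed in when it is done.

Besides the shell and the picture viewer there is one more tool, called after ">>>" in YAML: its name, and indented under it one key for each argument. play_rows: Moves the arm, as the interface text tells. Its arguments: {"type":"object","properties":{"plan":{"type":"array","items":{"type":"number"}},"hand":{"type":"number"}},"required":["plan"]}

```bash
ls; mkdir -p pics
cat > h.py <<'E'
import numpy as np, cv2
from workcell import bot
def snap(n,fn):
    c=bot.camera(n); cv2.imwrite('pics/'+fn,c['frame']); np.savez('pics/'+fn+'.npz',**{k:np.array(v) for k,v in c.items()}); return c
def pts(c):
    K=np.array(c['K']);T=np.array(c['cam_to_world']);z=c['range_z']
    v,u=np.mgrid[:480,:640]
    P=np.stack([(u-K[0,2])/K[0,0]*z,(v-K[1,2])/K[1,1]*z,z],-1)
    W=P@T[:3,:3].T+T[:3,3]; W[z==0]=np.nan
    return W
E
python3 - <<'E'
from h import *
o=bot.get_obs();print(o['clock'],o['eef_pos'],o['tool_rot'],o['ft_force'],o['grip_width'])
for n in ['scene','side','wrist']:
    c=snap(n,n+'0.png'); print(n,np.round(c['cam_to_world'],3).tolist())
E
```

```text
pics
0.0 [4.99320539e-01 2.17571800e-05 2.08921495e-01] [ 0.70708855  0.70712426 -0.00072847 -0.00073373] [0.73480399 0.53152195 0.35710558] 0.08545549247327375
scene [[-0.113, 0.813, -0.572, 1.402], [0.994, 0.087, -0.073, 0.137], [-0.009, -0.576, -0.817, 1.291], [0.0, 0.0, 0.0, 1.0]]
side [[-0.86, -0.329, 0.391, 0.159], [-0.511, 0.54, -0.669, 0.723], [0.009, -0.775, -0.632, 0.728], [0.0, 0.0, 0.0, 1.0]]
wrist [[1.0, 0.002, -0.002, 0.498], [0.001, -0.953, -0.304, 0.078], [-0.003, 0.304, -0.953, 0.372], [0.0, 0.0, 0.0, 1.0]]
```

View pics/scene0.png

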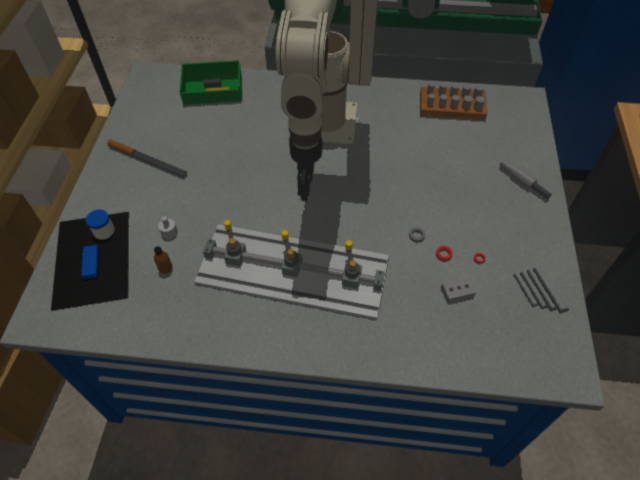

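View pics/side0.png

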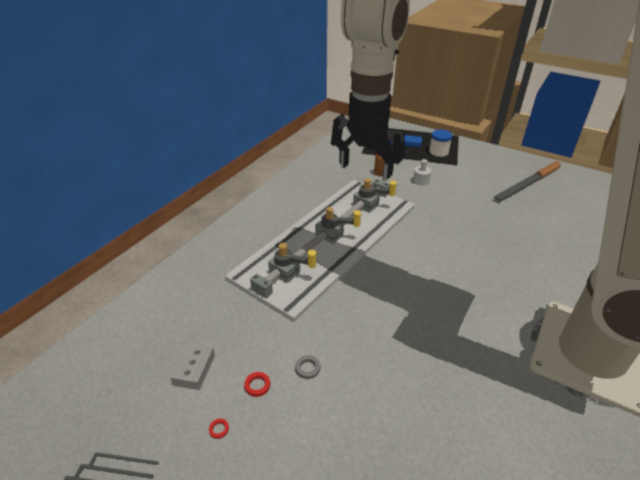

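View pics/wrist0.png

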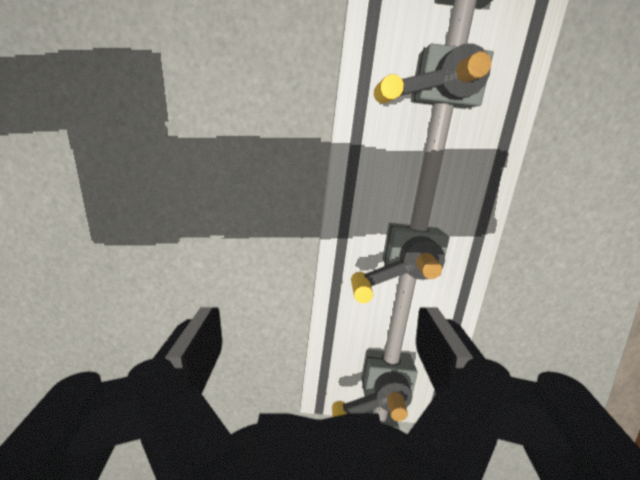

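The scene picture shows three levers, with yellow knobs at about (228,225), (285,236) and (349,245). The larger red ring is at (444,253), with a smaller red look-alike at (480,258) and a grey one at (417,234).

```bash
cat > m.py <<'E'
from h import *
def blobs(m,minA):
    n,l,s,ce=cv2.connectedComponentsWithStats(m.astype('uint8'),connectivity=8)
    return [(l==i,s[i],ce[i]) for i in range(1,n) if s[i,4]>=minA]
def analyse(fn):
    c=dict(np.load('pics/'+fn)); f=c['frame']; W=pts(c); hsv=cv2.cvtColor(f,cv2.COLOR_BGR2HSV)
    H,S,V=[hsv[...,i] for i in range(3)]
    for nm,m in [('yellow',(H>=22)&(H<=32)&(S>170)&(V>90)),('brass',(H>=8)&(H<=20)&(S>120)&(V>70)),('red',((H<=5)|(H>=174))&(S>150)&(V>80))]:
        for b,s,ce in blobs(m,12):
            p=W[b]; p=p[~np.isnan(p[:,0])]
            if len(p)==0: continue
            if p[:,2].min()<-0.1 or p[:,0].min()<0.1: continue
            zt=np.percentile(p[:,2],90); top=p[p[:,2]>zt-0.004]
            print(fn[:6],nm,np.round(ce),s[4],'med',np.round(np.median(p,0),4),'top',np.round(top.mean(0),4),'midrange',np.round((np.percentile(p,3,axis=0)+np.percentile(p,97,axis=0))/2,4))
if __name__=='__main__':
    import sys
    for a in sys.argv[1:]: analyse(a)
E
python3 m.py scene0.png.npz side0.png.npz wrist0.png.npz
python3 - <<'E'
from h import *
for cam in ['scene','side']:
    bot.camera(cam)
    for q in ['clamp_a','knob_a','tag_mid','arbor','oil','gauge_block','plate']:
        for r in bot.outline_of(q,cam):
            if r['p']<.3: continue
            W=pts(dict(np.load('pics/%s0.png.npz'%cam)))
            m=r['mask']; p=W[m]; p=p[~np.isnan(p[:,0])]
            print(cam,q,round(r['p'],2),np.round(r['point']),np.round(np.percentile(p,3,axis=0),3),np.round(np.percentile(p,97,axis=0),3))
E
```

```text
scene0 yellow [227. 223.] 26 med [ 0.5292 -0.2196  0.0907] top [ 0.5284 -0.2185  0.0931] midrange [ 0.5278 -0.22    0.0911]
scene0 yellow [284. 233.] 27 med [ 0.5456 -0.0586  0.0909] top [ 0.5463 -0.058   0.0935] midrange [ 0.536  -0.0598  0.0812]
scene0 yellow [348. 243.] 27 med [0.5606 0.1149 0.0915] top [0.5611 0.1153 0.0938] midrange [0.5608 0.1156 0.0918]
scene0 brass [120. 146.] 123 med [ 0.2088 -0.646   0.0206] top [ 0.2095 -0.6461  0.0233] midrange [ 0.208  -0.6465  0.0195]
scene0 brass [232. 241.] 28 med [ 0.5868 -0.1941  0.092 ] top [ 0.5886 -0.1946  0.0968] midrange [ 0.585  -0.1949  0.0925]
scene0 brass [290. 252.] 29 med [ 0.6047 -0.034   0.0931] top [ 0.6053 -0.0327  0.0944] midrange [ 0.6023 -0.0335  0.0913]
scene0 brass [352. 263.] 33 med [0.6228 0.13   0.0927] top [0.6235 0.1306 0.0946] midrange [0.6219 0.1308 0.0907]
scene0 red [444. 253.] 117 med [0.5046 0.3809 0.0101] top [0.5095 0.3801 0.0133] midrange [0.5072 0.3812 0.0098]
scene0 red [479. 257.] 58 med [0.5102 0.4784 0.0079] top [0.5113 0.4782 0.0099] midrange [0.5117 0.4777 0.0061]
side0. yellow [392. 189.] 41
[... 9509 characters left out ...]
0.76 [191. 375.] [ 0.515 -0.265  0.018] [ 0.595 -0.176  0.095]
side knob_a 0.65 [256. 288.] [0.547 0.112 0.056] [0.632 0.149 0.096]
side tag_mid 0.77 [426. 222.] [0.49  0.464 0.001] [0.52  0.493 0.012]
side tag_mid 0.72 [361. 306.] [0.424 0.286 0.001] [0.465 0.327 0.015]
side tag_mid 0.67 [379. 253.] [0.48  0.362 0.001] [0.523 0.402 0.015]
side arbor 0.84 [173. 424.] [ 0.486 -0.421  0.004] [ 0.529 -0.382  0.065]
side arbor 0.64 [258. 289.] [0.547 0.072 0.016] [0.641 0.149 0.096]
side oil 0.63 [167. 378.] [ 0.618 -0.374  0.006] [ 0.646 -0.363  0.064]
side gauge_block 0.63 [259. 292.] [0.547 0.097 0.043] [0.631 0.149 0.096]
side plate 0.79 [249. 320.] [ 0.493 -0.255  0.007] [0.705 0.215 0.045]
```

>>> play_rows:
  plan: [-40, 24, 0, 0, 0, 0, -43, 24, 30, 0, 0, 0, 0, 0, 40, 0, 0, -0.12, 0, 0, 0, 0, 0, -0.12, 0, 0, 0, 0, 0, -0.123, 0, 0, 0, 0, 0, 0]
  hand: 0

```text
clock: 1.7
eef_pos: [0.548, -0.0831, 0.1396]
tool_rot: [0.569, 0.823, -0.0, -0.0]
ft_force: [0.3, 0.7, 0.2]
grip_width: -0.0002
```

```bash
cat > go.py <<'E'
import sys
from h import *
from scipy.spatial.transform import Rotation as R
# go.py x y z psi_deg(tool x dir) -> shift in tool frame (mm) & turn about tool z
def st():
    o=bot.get_obs();r=R.from_quat(o['tool_rot']);m=r.as_matrix()
    psi=np.degrees(np.arctan2(m[1,0],m[0,0]))
    return o,m,psi
if __name__=='__main__':
    o,m,psi=st()
    print('t',round(o['clock'],2),'p',np.round(o['eef_pos'],4),'psi',round(psi,1),'tilt',np.round(m[:,2],3),'F',np.round(o['ft_force'],2),'g',round(o['grip_width'],4),'q6',np.round(o['joint_pos'],2))
    if len(sys.argv)>1:
        t=np.array([float(a) for a in sys.argv[1:5]])
        print('shift mm',np.round(1000*m.T@(t[:3]-o['eef_pos']),1),'turn z',round(-np.radians(t[3]-psi),3))
E
python3 - <<'E'
from h import *
for i in range(5): bot.camera('wrist'); print(np.round(bot.get_obs()['ft_force'],2))
snap('wrist','w1.png')
E
python3 go.py .5477 -.083 .079 110.8; python3 m.py w1.png.npz
```

```text
[ 0.08 -1.1  -0.01]
[ 0.39 -0.02 -0.34]
[ 0.23 -0.15  0.44]
[-0.6  -0.54 -0.5 ]
[-0.33 -0.36 -0.55]
t 2.0 p [ 0.5481 -0.0829  0.14  ] psi 110.8 tilt [ 0. -0. -1.] F [ 0.03 -0.18  0.54] g 0.0001 q6 [-0.15  0.39  0.02  1.21  0.    1.06]
shift mm [ 0.1 -0.4 61. ] turn z -0.001
w1.png brass [418. 217.] 800 med [ 0.5955 -0.0327  0.0938] top [ 0.5976 -0.0334  0.0941] midrange [ 0.5973 -0.033   0.0851]
w1.png brass [316. 398.] 159 med [ 0.5849 -0.1879  0.0937] top [ 0.5804 -0.1781  0.1084] midrange [ 0.5681 -0.1451  0.1453]
```

View pics/w1.png

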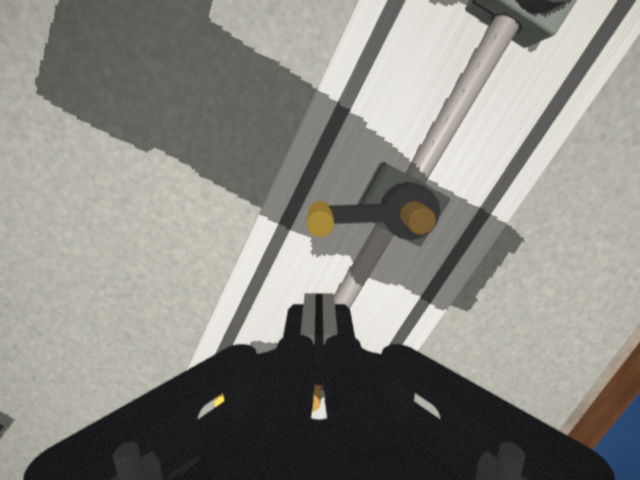

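The wrist picture shows the shut fingers at (318,310), with the middle lever's knob straight ahead at (320,215) and its spigot at (418,217). I'm lined up with the tangent, so I'll descend and advance.

>>> play_rows:
  plan: [0, 0, 30, 0, 0, 0, 0, 0, 31, 0, 0, 0, 0, 0, 0, 0, 0, 0, 4, 0, 0, 0, 0, 0, 3, 0, 0, 0, 0, 0, 0, 0, 0, 0, 0, 0]

```text
clock: 2.75
eef_pos: [0.5463, -0.0763, 0.08]
tool_rot: [0.568, 0.823, 0.0, 0.001]
ft_force: [0.2, -0.2, -0.5]
grip_width: 0.0002
```

```bash
python3 -c "
from h import *
snap('wrist','w2.png');snap('side','s2.png')"; python3 go.py .5477 -.083 .079 110.8; python3 m.py w2.png.npz
```

```text
t 2.85 p [ 0.546  -0.0764  0.0796] psi 110.8 tilt [ 0.001 -0.    -1.   ] F [ 0.07 -0.44  0.07] g 0.0001 q6 [-0.14  0.43 -0.08  1.06 -0.    1.07]
shift mm [-6.7 -0.8  0.6] turn z 0.0
w2.png brass [448. 258.] 1570 med [ 0.5944 -0.0323  0.0936] top [ 0.5972 -0.0332  0.094 ] midrange [ 0.5971 -0.0328  0.0844]
```

View pics/w2.png

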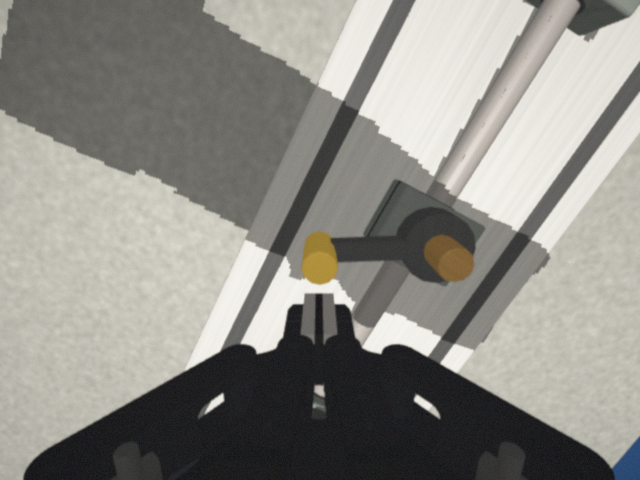

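The knob is about 3 mm ahead of the fingers. I'll close the gap and go roughly 8° of free swing before taking single steps.

>>> play_rows:
  plan: [3, 0, 0, 0, 0, 0, 2.3, -0.7, 0, 0, 0, 0.035, 2.3, -0.7, 0, 0, 0, 0.035, 2.3, -0.7, 0, 0, 0, 0.035, 0, 0, 0, 0, 0, 0]

```text
clock: 3.48
eef_pos: [0.5401, -0.0676, 0.0788]
tool_rot: [0.61, 0.792, -0.0, -0.0]
ft_force: [0.5, 0.7, 0.2]
grip_width: 0.0002
```

>>> play_rows:
  plan: [2.3, -0.7, 0, 0, 0, 0.035, 0, 0, 0, 0, 0, 0]

```text
clock: 3.72
eef_pos: [0.5389, -0.0657, 0.0788]
tool_rot: [0.624, 0.782, -0.0, -0.0]
ft_force: [-0.5, -0.4, 0.3]
grip_width: 0.0004
```

>>> play_rows:
  plan: [2.3, -0.7, 0, 0, 0, 0.035, 0, 0, 0, 0, 0, 0]

```text
clock: 3.98
eef_pos: [0.5378, -0.0637, 0.0788]
tool_rot: [0.637, 0.771, 0.0, 0.0]
ft_force: [0.2, -0.8, 0.4]
grip_width: -0.0001
```

```bash
python3 -c "
from h import *
c=snap('wrist','w3.png')
cv2.imwrite('pics/w3c.png',c['frame'][180:380,200:500].repeat(2,0).repeat(2,1))"; python3 go.py
```

```text
t 4.03 p [ 0.5378 -0.0637  0.0788] psi 100.8 tilt [ 0. -0. -1.] F [-0.1  -0.99 -0.66] g 0.0001 q6 [-0.12  0.41 -0.11  1.05 -0.    1.26]
```

View pics/w3c.png

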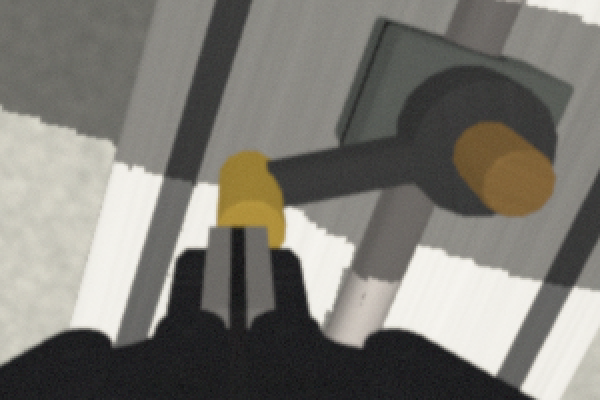

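The fingers (520,290 in the crop frame) have just met the knob, which has not moved yet. The tool is about 10° ahead of the lever, so I'll push straight along tool x without turning.

>>> play_rows:
  plan: [2.3, 0, 0, 0, 0, 0, 2.3, 0, 0, 0, 0, 0, 0, 0, 0, 0, 0, 0]

```text
clock: 4.4
eef_pos: [0.5369, -0.059, 0.0788]
tool_rot: [0.637, 0.771, -0.0, -0.0]
ft_force: [-0.1, -0.4, -0.2]
grip_width: -0.0
```

>>> play_rows:
  plan: [2.3, 0, 0, 0, 0, 0, 2.3, 0, 0, 0, 0, 0, 0, 0, 0, 0, 0, 0]

```text
clock: 4.78
eef_pos: [0.536, -0.0544, 0.0788]
tool_rot: [0.637, 0.77, -0.0, -0.0]
ft_force: [-0.2, -0.0, -0.1]
grip_width: -0.0003
```

>>> play_rows:
  plan: [2.3, -0.3, 0, 0, 0, 0, 0, 0, 0, 0, 0, 0]

```text
clock: 5.03
eef_pos: [0.5353, -0.0523, 0.0788]
tool_rot: [0.638, 0.77, -0.0, -0.0]
ft_force: [0.7, 0.3, 0.0]
grip_width: -0.0
```

>>> play_rows:
  plan: [2.3, -0.5, 0, 0, 0, 0.035, 0, 0, 0, 0, 0, 0]

```text
clock: 5.28
eef_pos: [0.5344, -0.0502, 0.0788]
tool_rot: [0.651, 0.759, -0.0, -0.0]
ft_force: [-0.3, -0.4, -0.5]
grip_width: 0.0002
```

```bash
python3 -c "
from h import *
c=snap('wrist','w4.png')
cv2.imwrite('pics/w4c.png',c['frame'][180:380,200:500].repeat(2,0).repeat(2,1))"; python3 go.py
```

```text
t 5.33 p [ 0.5345 -0.0503  0.0788] psi 98.8 tilt [ 0. -0. -1.] F [-0.49 -0.21 -0.18] g -0.0001 q6 [-0.09  0.4  -0.12  1.05 -0.    1.32]
```

View pics/w4c.png

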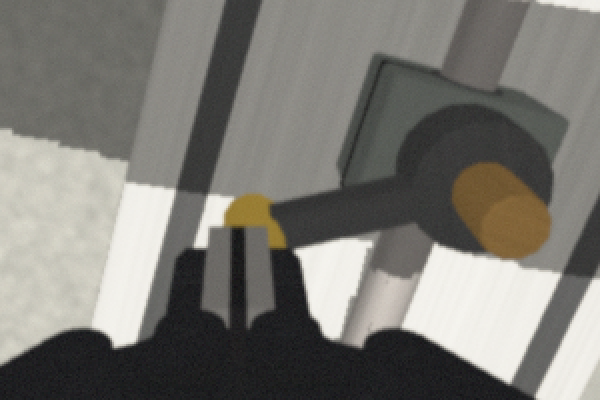

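```bash
python3 - <<'E'
from h import *
c=dict(np.load('pics/w4.png.npz')); W=pts(c)
for r in (255,270,276,282,288,292,295,298,302,306,310,315,320,340): print(r,[np.round(W[r,k],3).tolist() for k in (312,326)])
E
python3 -c "
from h import *
c=snap('side','s4.png')
cv2.imwrite('pics/s4c.png',c['frame'][150:300,250:450].repeat(4,0).repeat(4,1))"
```

```text
255 [[0.529, -0.053, 0.014], [0.538, -0.051, 0.014]]
270 [[0.53, -0.064, 0.015], [0.54, -0.063, 0.014]]
276 [[0.531, -0.069, 0.015], [0.541, -0.067, 0.015]]
282 [[0.532, -0.074, 0.014], [0.537, -0.051, 0.063]]
288 [[0.53, -0.058, 0.059], [0.537, -0.051, 0.071]]
292 [[0.53, -0.057, 0.066], [0.537, -0.051, 0.077]]
295 [[0.528, -0.039, 0.106], [0.535, -0.039, 0.105]]
298 [[0.528, -0.04, 0.108], [0.534, -0.039, 0.108]]
302 [[0.528, -0.04, 0.112], [0.534, -0.039, 0.112]]
306 [[0.529, -0.04, 0.116], [0.534, -0.039, 0.115]]
310 [[0.529, -0.04, 0.119], [0.534, -0.039, 0.119]]
315 [[0.529, -0.039, 0.123], [0.534, -0.038, 0.124]]
320 [[0.529, -0.04, 0.127], [0.534, -0.039, 0.127]]
340 [[0.529, -0.041, 0.138], [0.534, -0.038, 0.142]]
```

View pics/s4c.png

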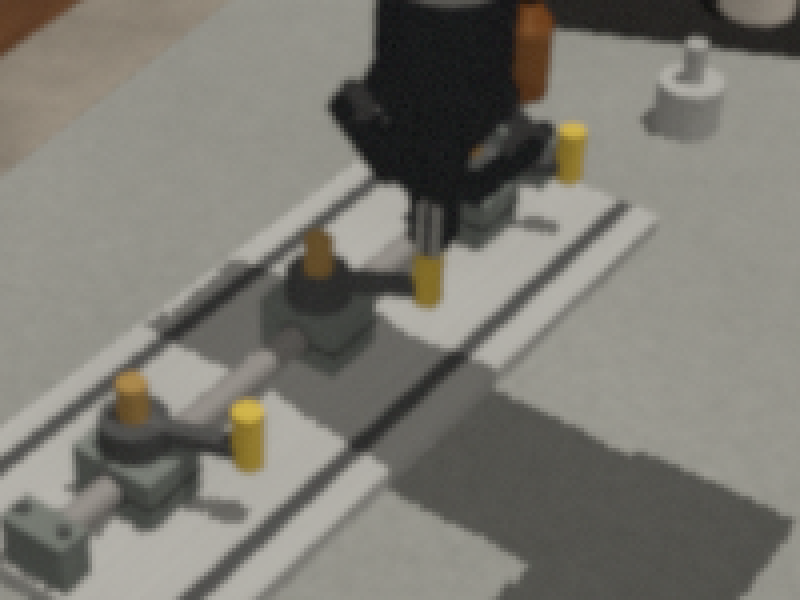

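Run:
```python
from h import *
print(bot.nose_length,[a for a in dir(bot) if a[0]!='_'])
c=dict(np.load('pics/w4.png.npz')); T=c['cam_to_world'];o=bot.get_obs();print(T,o['eef_pos'])
# project fingertip expected (front face, z=.068)
for P in ([.5325,-.0395,.068],[.5325,-.0395,.095],[.5345,-.0503,.0678]):
    q=np.linalg.inv(T)@np.r_[P,1];u=c['K']@q[:3];print(P,u[:2]/u[2],q[2])
```

```text
0.011 ['Unreachable', 'camera', 'get_obs', 'job_done', 'nose_length', 'outline_of']
[[ 9.88103182e-01  1.46750568e-01  4.60040478e-02  5.21039110e-01]
 [ 1.53790024e-01 -9.41183515e-01 -3.00869108e-01  2.71963263e-02]
 [-8.54461028e-04  3.04364687e-01 -9.52555199e-01  2.42199526e-01]
 [ 0.00000000e+00  0.00000000e+00  0.00000000e+00  1.00000000e+00]] [ 0.53442272 -0.05033688  0.07882702]
[0.5325, -0.0395, 0.068] [320.75710485 265.79861952] 0.18652877598129425
[0.5325, -0.0395, 0.095] [321.06008917 286.31912133] 0.1608097856054875
[0.5345, -0.0503, 0.0678] [321.27545863 283.8457855 ] 0.19006068148487307
```

Run:
```python
from h import *
c=dict(np.load('pics/s4.png.npz')); W=pts(c)
# crop coords/4 + (250,150)
for cx in (420,428,436):
  for cy in (180,200,220,232,240,248,256,264,272,290):
    r=150+cy//4;k=250+cx//4; print(cx,cy,np.round(W[r,k],3),c['frame'][r,k])
```

```text
420 180 [ 0.537 -0.039  0.154] [22 22 19]
420 200 [ 0.538 -0.041  0.139] [59 61 63]
420 220 [ 0.535 -0.037  0.129] [76 82 82]
420 232 [ 0.537 -0.042  0.117] [77 82 83]
420 240 [ 0.536 -0.04   0.113] [79 83 85]
420 248 [ 0.536 -0.04   0.108] [73 80 82]
420 256 [ 0.542 -0.053  0.091] [ 47  96 113]
420 264 [ 0.541 -0.051  0.087] [ 39 106 127]
420 272 [ 0.541 -0.053  0.08 ] [ 41 108 128]
420 290 [ 0.541 -0.054  0.068] [ 37 106 129]
428 180 [ 0.538 -0.049  0.148] [28 25 25]
428 200 [ 0.535 -0.046  0.137] [41 43 43]
428 220 [ 0.532 -0.04   0.129] [57 60 60]
428 232 [ 0.531 -0.04   0.121] [61 64 66]
428 240 [ 0.531 -0.04   0.115] [68 72 73]
428 248 [ 0.531 -0.04   0.109] [69 74 77]
428 256 [ 0.53  -0.039  0.104] [ 56  90 104]
428 264 [ 0.537 -0.054  0.087] [ 40 108 130]
428 272 [ 0.535 -0.051  0.084] [ 39 109 131]
428 290 [ 0.535 -0.051  0.072] [ 38 108 131]
436 180 [ 0.528 -0.039  0.157] [27 23 25]
436 200 [ 0.525 -0.035  0.148] [33 33 34]
436 220 [ 0.527 -0.04   0.13 ] [79 85 86]
436 232 [ 0.527 -0.042  0.121] [75 81 81]
436 240 [ 0.526 -0.04   0.117] [76 81 82]
436 248 [ 0.527 -0.042  0.11 ] [78 84 85]
436 256 [ 0.527 -0.043  0.103] [ 69  98 109]
436 264 [ 0.533 -0.055  0.088] [ 46 109 130]
436 272 [ 0.532 -0.054  0.083] [ 48 110 130]
436 290 [ 0.531 -0.055  0.071] [ 53 111 131]
```

Run:
```python
from h import *
c=dict(np.load('pics/wrist0.png.npz')); W=pts(c)
for k in (205,212,428,435):
  for r in (305,308,311,315,320): print(k,r,np.round(W[r,k],3),c['frame'][r,k])
c=dict(np.load('pics/side0.png.npz')); W=pts(c)
for k in (341,344,347,384,388,392):
  for r in range(145,185,4): print(k,r,np.round(W[r,k],3),c['frame'][r,k])
```

```text
205 305 [ 0.357 -0.119 -0.001] [167 175 178]
205 308 [0.451 0.012 0.249] [ 98 101 105]
205 311 [0.452 0.011 0.251] [93 95 98]
205 315 [0.453 0.012 0.255] [90 93 95]
205 320 [0.454 0.011 0.257] [28 30 30]
212 305 [ 0.366 -0.119 -0.   ] [160 170 172]
212 308 [0.454 0.011 0.248] [54 55 57]
212 311 [0.455 0.011 0.25 ] [20 21 18]
212 315 [0.455 0.01  0.252] [11  9 15]
212 320 [0.455 0.009 0.253] [18 18 17]
428 305 [ 0.627 -0.11   0.014] [222 228 230]
428 308 [0.544 0.011 0.246] [104 109 112]
428 311 [0.542 0.011 0.25 ] [72 74 75]
428 315 [0.542 0.011 0.253] [17 20 18]
428 320 [0.541 0.01  0.255] [24 24 24]
435 305 [ 0.636 -0.111  0.013] [222 228 229]
435 308 [0.546 0.011 0.247] [102 106 108]
435 311 [0.546 0.011 0.249] [90 94 96]
435 315 [0.544 0.011 0.253] [93 94 98]
435 320 [0.543 0.011 0.257] [88 92 95]
341 145 [0.549 0.011 0.296] [31 31 29]
341 149 [0.546 0.016 0.29 ] [26 27 24]
341 153 [0.549 0.01  0.278] [65 67 69]
341 157 [0.549 0.01  0.269] [69 73 75]
341 161 [0.548 0.01  0.26 ] [69 72 73]
341 165 [0.548 0.01  0.251] [101 106 108]
341 169 [ 0.741 -0.344  0.001] [138 147 146]
341 1
[... 1481 characters left out ...]
]
388 157 [0.449 0.01  0.298] [23 24 23]
388 161 [0.448 0.01  0.29 ] [27 25 23]
388 165 [0.449 0.006 0.28 ] [35 36 38]
388 169 [0.449 0.006 0.271] [32 33 33]
388 173 [0.447 0.007 0.263] [28 28 26]
388 177 [0.446 0.007 0.254] [41 43 43]
388 181 [ 0.591 -0.358 -0.   ] [138 148 149]
392 145 [ 0.67  -0.556  0.005] [34 33 34]
392 149 [ 0.661 -0.536  0.002] [34 33 34]
392 153 [ 0.449 -0.008  0.298] [26 23 22]
392 157 [0.443 0.005 0.298] [21 21 19]
392 161 [0.442 0.006 0.291] [27 28 26]
392 165 [ 0.445 -0.004  0.275] [35 33 34]
392 169 [ 0.443 -0.002  0.268] [50 51 52]
392 173 [ 0.443 -0.003  0.259] [79 84 85]
392 177 [ 0.588 -0.376  0.005] [142 150 151]
392 181 [ 0.527 -0.223  0.094] [ 88 176 201]
```

The cameras agree that the fingertips are about 36 mm higher than the TCP reading implies. Shut tip is at eef_z + 25 mm, and the lowest finger points lie above the knob top (`s4c`), so the tips passed over the knob and nothing moved. I'll use the offset I measured, back off and go in lower.

```bash
python3 go.py .5469 -.0812 .0788 110.8
```

```text
t 5.38 p [ 0.5344 -0.0503  0.0788] psi 98.8 tilt [-0. -0. -1.] F [-0.77 -0.48  0.03] g -0.0004 q6 [-0.09  0.4  -0.12  1.05 -0.    1.32]
shift mm [-32.4   7.6   0. ] turn z -0.21
```

>>> play_rows:
  plan: [-16, 4, 0, 0, 0, 0, -16.4, 3.6, 0, 0, 0, 0, 0, 0, 0, 0, 0, -0.11, 0, 0, 0, 0, 0, -0.1, 0, 0, 18, 0, 0, 0, 0, 0, 18, 0, 0, 0, 0, 0, 0, 0, 0, 0]

```text
clock: 6.25
eef_pos: [0.5458, -0.0821, 0.0414]
tool_rot: [0.568, 0.823, -0.001, -0.001]
ft_force: [-0.2, 0.0, 1.2]
grip_width: -0.0001
```

```bash
cat > look.py <<'E'
from h import *
import sys
n=sys.argv[1]
c=snap('wrist',n+'.png')
cv2.imwrite('pics/'+n+'c.png',c['frame'][150:370,170:500].repeat(2,0).repeat(2,1))
W=pts(c)
for k in (312,326): 
    col=W[280:330,k]; i=np.where((col[:,2]<.3))[0]
    print(k,[np.round(W[r,k],3).tolist() for r in (291,295,299,305)])
hsv=cv2.cvtColor(c['frame'],cv2.COLOR_BGR2HSV);m=(hsv[...,0]>=20)&(hsv[...,0]<=32)&(hsv[...,1]>130)&(hsv[...,2]>60)
p=W[m];p=p[(p[:,2]>.05)&(p[:,2]<.1)]
print('yellow n',len(p),np.round(np.percentile(p,[3,50,97],axis=0),4).tolist() if len(p) else '')
E
python3 look.py w5; python3 go.py
```

```text
312 [[0.534, -0.06, 0.092], [0.534, -0.062, 0.091], [0.535, -0.063, 0.092], [0.536, -0.065, 0.093]]
326 [[0.538, -0.058, 0.093], [0.539, -0.059, 0.093], [0.539, -0.061, 0.093], [0.54, -0.063, 0.093]]
yellow n 2623 [[0.5303, -0.0657, 0.0606], [0.5373, -0.0552, 0.0916], [0.5457, -0.0504, 0.0932]]
t 6.3 p [ 0.5466 -0.0821  0.0423] psi 110.7 tilt [-0.001  0.    -1.   ] F [1.27 0.24 0.03] g -0.0001 q6 [-0.15  0.47 -0.12  0.98 -0.    1.06]
```

View pics/w5c.png

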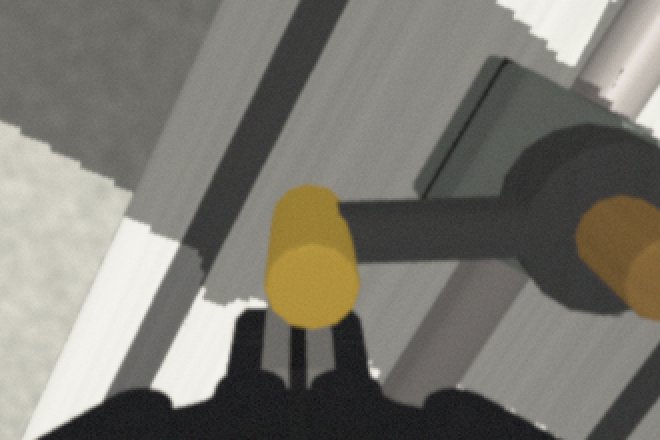

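The knob now hides the fingertips (crop 300,290), so the tips are at knob height and about 5 mm behind it. Advancing.

>>> play_rows:
  plan: [3, 0, 0, 0, 0, 0, 3, 0, 0, 0, 0, 0, 0, 0, 0, 0, 0, 0]

```text
clock: 6.68
eef_pos: [0.5451, -0.0758, 0.0435]
tool_rot: [0.568, 0.823, -0.0, 0.001]
ft_force: [0.1, -2.0, 0.4]
grip_width: -0.0001
```

>>> play_rows:
  plan: [2, -0.3, 0, 0, 0, 0.015, 0, 0, 0, 0, 0, 0]

```text
clock: 6.92
eef_pos: [0.544, -0.0736, 0.0431]
tool_rot: [0.574, 0.819, 0.0, 0.0]
ft_force: [0.9, -3.0, 1.3]
grip_width: -0.0003
```

>>> play_rows:
  plan: [2.3, -0.7, 0, 0, 0, 0.035, 2.3, -0.7, 0, 0, 0, 0.035, 0, 0, 0, 0, 0, 0]

```text
clock: 7.3
eef_pos: [0.5413, -0.0696, 0.043]
tool_rot: [0.602, 0.798, 0.0, 0.0]
ft_force: [0.5, -1.2, 1.1]
grip_width: 0.0001
```

Contact made, with about 2 N of drag. Now single small steps.

>>> play_rows:
  plan: [2.3, -0.7, 0, 0, 0, 0.035, 0, 0, 0, 0, 0, 0]

```text
clock: 7.55
eef_pos: [0.54, -0.0676, 0.0429]
tool_rot: [0.616, 0.788, 0.0, 0.0]
ft_force: [1.0, -1.1, 1.0]
grip_width: 0.0001
```

>>> play_rows:
  plan: [2.3, -0.7, 0, 0, 0, 0.035, 0, 0, 0, 0, 0, 0]

```text
clock: 7.8
eef_pos: [0.5386, -0.0657, 0.0428]
tool_rot: [0.629, 0.777, 0.0, 0.0]
ft_force: [0.9, -1.0, -0.7]
grip_width: 0.0006
```

>>> play_rows:
  plan: [2.3, -0.7, 0, 0, 0, 0.035, 0, 0, 0, 0, 0, 0]

```text
clock: 8.05
eef_pos: [0.5373, -0.0636, 0.0428]
tool_rot: [0.643, 0.766, 0.0, -0.0]
ft_force: [0.6, -0.7, 0.8]
grip_width: -0.0003
```

>>> play_rows:
  plan: [2.3, -0.7, 0, 0, 0, 0.035, 0, 0, 0, 0, 0, 0]

```text
clock: 8.3
eef_pos: [0.5361, -0.0615, 0.0427]
tool_rot: [0.656, 0.755, -0.0, -0.0]
ft_force: [0.9, -1.5, 0.3]
grip_width: -0.0001
```

>>> play_rows:
  plan: [2.3, -0.7, 0, 0, 0, 0.035, 0, 0, 0, 0, 0, 0]

```text
clock: 8.55
eef_pos: [0.5351, -0.0593, 0.0428]
tool_rot: [0.669, 0.743, -0.0, -0.0]
ft_force: [-0.0, -1.0, -0.2]
grip_width: -0.0001
```

>>> play_rows:
  plan: [2.3, -0.7, 0, 0, 0, 0.035, 0, 0, 0, 0, 0, 0]

```text
clock: 8.8
eef_pos: [0.5341, -0.0571, 0.0428]
tool_rot: [0.682, 0.731, -0.0, -0.0]
ft_force: [0.2, -0.7, 0.4]
grip_width: 0.0001
```

```bash
python3 look.py w6; python3 go.py
```

```text
312 [[0.529, -0.033, 0.093], [0.529, -0.034, 0.094], [0.529, -0.037, 0.092], [0.529, -0.039, 0.092]]
326 [[0.534, -0.033, 0.092], [0.534, -0.035, 0.092], [0.534, -0.037, 0.092], [0.534, -0.039, 0.092]]
yellow n 2630 [[0.5256, -0.0432, 0.0602], [0.5331, -0.0321, 0.0916], [0.5409, -0.028, 0.0932]]
t 8.85 p [ 0.5341 -0.0571  0.0428] psi 94.0 tilt [-0.  0. -1.] F [ 1.18 -2.07 -0.28] g 0.0001 q6 [-0.11  0.44 -0.17  0.96  0.    1.39]
```

View pics/w6c.png

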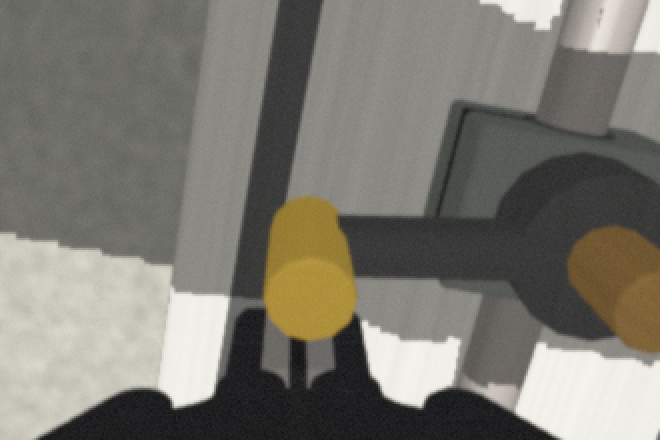

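The lever follows the fingers; it has swung about 20° and is still free. Continuing.

>>> play_rows:
  plan: [2.3, -0.7, 0, 0, 0, 0.035, 0, 0, 0, 0, 0, 0]

```text
clock: 9.1
eef_pos: [0.5333, -0.0549, 0.0428]
tool_rot: [0.695, 0.719, -0.0, -0.0]
ft_force: [0.9, -1.4, -0.2]
grip_width: -0.0
```

>>> play_rows:
  plan: [2.3, -0.7, 0, 0, 0, 0.035, 0, 0, 0, 0, 0, 0]

```text
clock: 9.35
eef_pos: [0.5325, -0.0526, 0.0428]
tool_rot: [0.707, 0.707, -0.0, -0.0]
ft_force: [0.9, -0.3, 0.5]
grip_width: 0.0
```

>>> play_rows:
  plan: [2.3, -0.7, 0, 0, 0, 0.035, 0, 0, 0, 0, 0, 0]

```text
clock: 9.6
eef_pos: [0.5318, -0.0503, 0.0428]
tool_rot: [0.72, 0.694, -0.0, -0.0]
ft_force: [1.1, -1.2, 1.5]
grip_width: -0.0001
```

>>> play_rows:
  plan: [2.3, -0.7, 0, 0, 0, 0.035, 0, 0, 0, 0, 0, 0]

```text
clock: 9.85
eef_pos: [0.5312, -0.048, 0.0428]
tool_rot: [0.732, 0.682, -0.0, -0.0]
ft_force: [0.6, -1.3, 0.6]
grip_width: 0.0001
```

>>> play_rows:
  plan: [2.3, -0.7, 0, 0, 0, 0.035, 0, 0, 0, 0, 0, 0]

```text
clock: 10.1
eef_pos: [0.5307, -0.0456, 0.0428]
tool_rot: [0.743, 0.669, -0.0, -0.0]
ft_force: [0.2, -0.7, 0.6]
grip_width: 0.0002
```

>>> play_rows:
  plan: [2.3, -0.7, 0, 0, 0, 0.035, 0, 0, 0, 0, 0, 0]

```text
clock: 10.35
eef_pos: [0.5302, -0.0433, 0.0428]
tool_rot: [0.755, 0.656, -0.0, -0.0]
ft_force: [1.2, -2.1, 0.6]
grip_width: 0.0
```

>>> play_rows:
  plan: [2.3, -0.7, 0, 0, 0, 0.035, 0, 0, 0, 0, 0, 0]

```text
clock: 10.6
eef_pos: [0.5298, -0.0409, 0.0428]
tool_rot: [0.766, 0.642, -0.0, -0.0]
ft_force: [0.7, -0.9, 0.7]
grip_width: 0.0002
```

>>> play_rows:
  plan: [2.3, -0.7, 0, 0, 0, 0.035, 0, 0, 0, 0, 0, 0]

```text
clock: 10.85
eef_pos: [0.5295, -0.0394, 0.0428]
tool_rot: [0.778, 0.629, -0.001, 0.001]
ft_force: [0.1, -5.0, -0.1]
grip_width: -0.0002
```

It has come firm at 5 N. I'll press on gently.

>>> play_rows:
  plan: [1.2, -0.2, 0, 0, 0, 0, 0, 0, 0, 0, 0, 0]

```text
clock: 11.1
eef_pos: [0.5296, -0.0385, 0.0428]
tool_rot: [0.778, 0.629, -0.001, 0.001]
ft_force: [0.7, -6.0, 0.1]
grip_width: -0.0005
```

```bash
cat > f.py <<'E'
from h import *
from go import st
F=[]
for i in range(3): bot.camera('wrist'); F.append(bot.get_obs()['ft_force'])
o,m,psi=st(); f=np.mean(F,0); print('t',round(o['clock'],2),'p',np.round(o['eef_pos'],4),'psi',round(psi,1),'F',np.round(f,2),'Ftool',np.round(m.T@f,2))
E
python3 f.py
```

```text
t 11.25 p [ 0.5296 -0.0386  0.0428] psi 77.9 F [ 0.58 -5.9   0.46] Ftool [-5.65  1.81 -0.45]
```

>>> play_rows:
  plan: [1.5, 0, 0, 0, 0, 0, 0, 0, 0, 0, 0, 0]

```text
clock: 11.5
eef_pos: [0.5297, -0.0376, 0.0428]
tool_rot: [0.778, 0.628, -0.001, 0.001]
ft_force: [-0.2, -6.5, 0.4]
grip_width: 0.0002
```

```bash
python3 f.py
```

```text
t 11.65 p [ 0.5297 -0.0376  0.0427] psi 77.9 F [ 0.04 -6.93  0.72] Ftool [-6.77  1.5  -0.7 ]
```

>>> play_rows:
  plan: [1.4, 0, 0, 0, 0, 0, 0, 0, 0, 0, 0, 0]

```text
clock: 11.9
eef_pos: [0.5298, -0.0368, 0.0427]
tool_rot: [0.778, 0.628, -0.002, 0.001]
ft_force: [-0.8, -8.9, 0.2]
grip_width: -0.0
```

```bash
python3 f.py
```

```text
t 12.05 p [ 0.5298 -0.0367  0.0428] psi 77.8 F [-0.84 -8.52  0.82] Ftool [-8.51  0.98 -0.78]
```

Middle lever checked at 8.5 N, so it is sound. I'll back off, lift and go to the right-hand lever (y ≈ -0.19).

>>> play_rows:
  plan: [-8, 0, 0, 0, 0, 0, -12, 0, 0, 0, 0, 0, 0, 0, -30, 0, 0, 0, 0, 0, -30, 0, 0, 0, 0, 0, 0, 0, 0, 0]

```text
clock: 12.68
eef_pos: [0.528, -0.0542, 0.1052]
tool_rot: [0.778, 0.628, 0.002, 0.001]
ft_force: [0.0, 0.3, -0.5]
grip_width: -0.0001
```

```bash
python3 go.py .530 -.244 .1 111; python3 look.py w7
```

```text
t 12.68 p [ 0.528  -0.0542  0.1052] psi 77.9 tilt [ 0.005  0.    -1.   ] F [ 0.04  0.31 -0.45] g -0.0001 q6 [-0.1   0.36 -0.1   1.1   0.    1.68]
shift mm [-185.1   41.8    5.1] turn z -0.578
312 [[0.513, -0.095, 0.015], [0.526, -0.042, 0.133], [0.526, -0.043, 0.136], [0.526, -0.043, 0.142]]
326 [[0.524, -0.097, 0.015], [0.532, -0.044, 0.132], [0.532, -0.044, 0.136], [0.532, -0.045, 0.14]]
yellow n 1045 [[0.5278, -0.0257, 0.0622], [0.5355, -0.0164, 0.0919], [0.543, -0.0105, 0.0935]]
```

View pics/w7c.png

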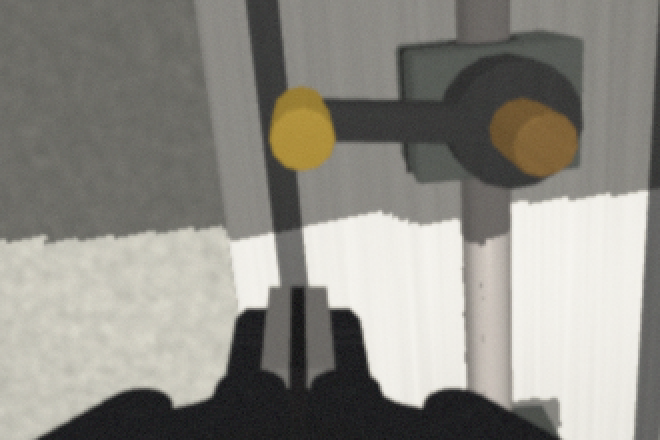

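The middle lever stays turned (knob at crop 302,130). Moving to the right-hand lever.

>>> play_rows:
  plan: [-46, 10.4, 0, 0, 0, 0, -46, 10.4, 0, 0, 0, 0, -46, 10.4, 0, 0, 0, 0, -47, 10.6, 0, 0, 0, 0, 0, 0, 0, 0, 0, -0.15, 0, 0, 0, 0, 0, -0.15, 0, 0, 0, 0, 0, -0.15, 0, 0, 0, 0, 0, -0.128, 0, 0, 0, 0, 0, 0]

```text
clock: 13.85
eef_pos: [0.527, -0.2431, 0.1012]
tool_rot: [0.567, 0.824, -0.0, -0.002]
ft_force: [-0.7, 0.8, -0.3]
grip_width: 0.0001
```

```bash
python3 look.py w8;python3 go.py .530 -.244 .1 111
```

```text
312 [[0.537, -0.29, -0.001], [0.519, -0.233, 0.129], [0.519, -0.234, 0.132], [0.519, -0.234, 0.137]]
326 [[0.548, -0.286, -0.001], [0.525, -0.231, 0.128], [0.525, -0.232, 0.132], [0.525, -0.232, 0.137]]
yellow n 1102 [[0.5131, -0.2271, 0.0633], [0.5201, -0.2174, 0.0919], [0.5281, -0.2118, 0.0932]]
t 13.9 p [ 0.5271 -0.2432  0.1014] psi 110.9 tilt [-0.002  0.001 -1.   ] F [ 1.08 -0.88  0.25] g -0.0 q6 [-0.43  0.47  0.04  1.15  0.    0.77]
shift mm [-1.7  2.4  1.4] turn z -0.003
```

View pics/w8c.png

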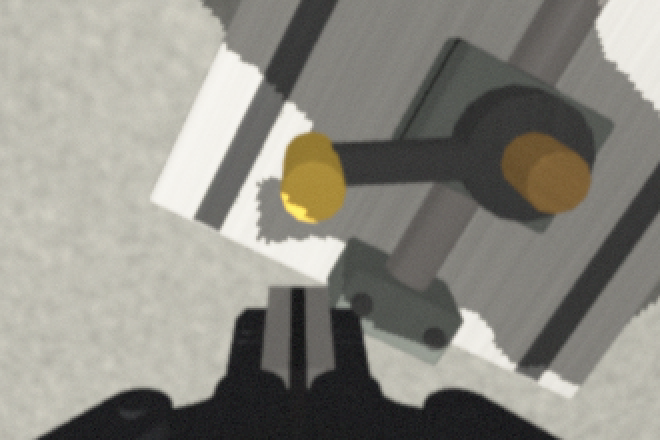

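Run:
```python
from h import *
W=pts(dict(np.load('pics/w8.png.npz')))
for cy,cx in [(250,350),(270,380),(300,430),(330,440),(310,360)]:
    print(np.round(W[150+cy//2,170+cx//2],3))
```

```text
[ 0.552 -0.256  0.027]
[ 0.563 -0.255  0.038]
[ 0.582 -0.257  0.045]
[ 0.589 -0.265  0.049]
[ 0.559 -0.267  0.05 ]
```

The bar's end bracket tops out at z ≈ 0.05, below my tip height of about 0.068, so it's clear. Descending, then closing the gap.

>>> play_rows:
  plan: [0, 2, 29, 0, 0, 0, 0, 0, 29, 0, 0, 0, 0, 0, 0, 0, 0, 0, 3, 0, 0, 0, 0, 0, 2, 0, 0, 0, 0, 0, 0, 0, 0, 0, 0, 0]

```text
clock: 14.65
eef_pos: [0.5289, -0.2389, 0.046]
tool_rot: [0.567, 0.824, -0.0, 0.001]
ft_force: [0.9, -2.3, -0.2]
grip_width: -0.0
```

```bash
python3 f.py; python3 look.py w9
```

```text
t 14.8 p [ 0.5287 -0.2388  0.0457] psi 111.0 F [ 0.11 -2.57  0.52] Ftool [-2.44 -0.82 -0.52]
312 [[0.517, -0.218, 0.093], [0.518, -0.22, 0.092], [0.518, -0.221, 0.093], [0.519, -0.224, 0.092]]
326 [[0.522, -0.216, 0.093], [0.522, -0.218, 0.093], [0.523, -0.22, 0.092], [0.524, -0.222, 0.092]]
yellow n 2451 [[0.5126, -0.2261, 0.061], [0.5196, -0.2155, 0.0916], [0.528, -0.2108, 0.0932]]
```

View pics/w9c.png

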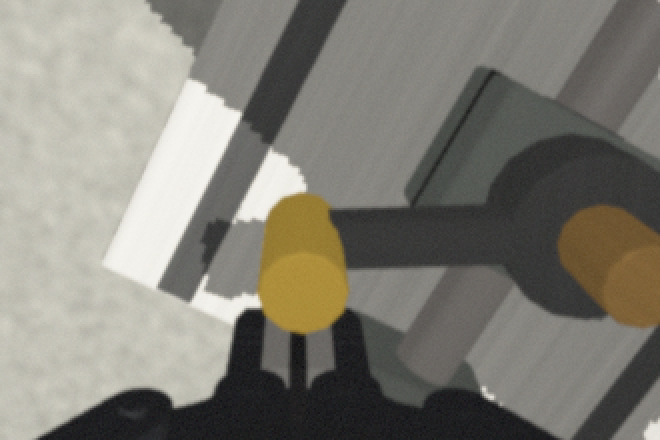

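In contact and well aligned, with 2.5 N drag.

>>> play_rows:
  plan: [2.3, -0.7, 0, 0, 0, 0.035, 2.3, -0.7, 0, 0, 0, 0.035, 2.3, -0.7, 0, 0, 0, 0.035, 0, 0, 0, 0, 0, 0]

```text
clock: 15.35
eef_pos: [0.5237, -0.2319, 0.0447]
tool_rot: [0.609, 0.793, 0.0, -0.0]
ft_force: [0.4, -1.0, 0.9]
grip_width: -0.0002
```

>>> play_rows:
  plan: [2.3, -0.7, 0, 0, 0, 0.035, 0, 0, 0, 0, 0, 0]

```text
clock: 15.6
eef_pos: [0.5225, -0.23, 0.0447]
tool_rot: [0.623, 0.782, 0.0, -0.0]
ft_force: [0.8, -1.7, -0.4]
grip_width: 0.0003
```

>>> play_rows:
  plan: [1.2, -0.4, 0, 0, 0, 0.018, 0, 0, 0, 0, 0, 0]

```text
clock: 15.85
eef_pos: [0.5219, -0.2292, 0.0447]
tool_rot: [0.63, 0.777, 0.0, -0.0]
ft_force: [0.9, -1.5, 0.7]
grip_width: 0.0006
```

>>> play_rows:
  plan: [3, -0.9, 0, 0, 0, 0.046, 0, 0, 0, 0, 0, 0]

```text
clock: 16.1
eef_pos: [0.5203, -0.2264, 0.0447]
tool_rot: [0.647, 0.762, 0.0, -0.0]
ft_force: [0.3, -1.6, 0.8]
grip_width: 0.0002
```

>>> play_rows:
  plan: [3, -0.9, 0, 0, 0, 0.046, 0, 0, 0, 0, 0, 0]

```text
clock: 16.35
eef_pos: [0.5189, -0.2236, 0.0447]
tool_rot: [0.664, 0.747, 0.0, -0.0]
ft_force: [0.6, -1.8, 1.3]
grip_width: -0.0003
```

>>> play_rows:
  plan: [3, -0.9, 0, 0, 0, 0.046, 0, 0, 0, 0, 0, 0]

```text
clock: 16.6
eef_pos: [0.5177, -0.2208, 0.0447]
tool_rot: [0.681, 0.732, -0.0, -0.0]
ft_force: [-0.4, 0.1, -1.2]
grip_width: 0.0004
```

>>> play_rows:
  plan: [3, -0.9, 0, 0, 0, 0.046, 0, 0, 0, 0, 0, 0]

```text
clock: 16.85
eef_pos: [0.5166, -0.2179, 0.0447]
tool_rot: [0.698, 0.716, -0.0, -0.0]
ft_force: [-0.1, -0.6, 0.1]
grip_width: -0.0001
```

>>> play_rows:
  plan: [3, -0.9, 0, 0, 0, 0.046, 0, 0, 0, 0, 0, 0]

```text
clock: 17.1
eef_pos: [0.5156, -0.2149, 0.0448]
tool_rot: [0.714, 0.7, -0.0, -0.0]
ft_force: [0.3, -0.9, 0.2]
grip_width: 0.0003
```

>>> play_rows:
  plan: [3, -0.9, 0, 0, 0, 0.046, 0, 0, 0, 0, 0, 0]

```text
clock: 17.35
eef_pos: [0.5148, -0.2119, 0.0448]
tool_rot: [0.73, 0.683, -0.0, -0.0]
ft_force: [0.1, -1.2, 0.7]
grip_width: -0.0004
```

>>> play_rows:
  plan: [3, -0.9, 0, 0, 0, 0.046, 0, 0, 0, 0, 0, 0]

```text
clock: 17.6
eef_pos: [0.5141, -0.2088, 0.0447]
tool_rot: [0.746, 0.666, -0.0, -0.0]
ft_force: [-0.1, -1.2, 0.3]
grip_width: -0.0004
```

>>> play_rows:
  plan: [3, -0.9, 0, 0, 0, 0.046, 0, 0, 0, 0, 0, 0]

```text
clock: 17.85
eef_pos: [0.5135, -0.2058, 0.0447]
tool_rot: [0.761, 0.649, -0.0, -0.0]
ft_force: [0.0, -1.6, 0.7]
grip_width: 0.0002
```

>>> play_rows:
  plan: [3, -0.9, 0, 0, 0, 0.046, 0, 0, 0, 0, 0, 0]

```text
clock: 18.1
eef_pos: [0.5131, -0.2026, 0.0448]
tool_rot: [0.775, 0.631, -0.0, -0.0]
ft_force: [-0.7, -1.3, 0.8]
grip_width: -0.0003
```

>>> play_rows:
  plan: [3, -0.9, 0, 0, 0, 0.046, 0, 0, 0, 0, 0, 0]

```text
clock: 18.35
eef_pos: [0.5128, -0.1995, 0.0447]
tool_rot: [0.79, 0.613, -0.0, -0.0]
ft_force: [-0.5, -1.2, 0.1]
grip_width: -0.0
```

>>> play_rows:
  plan: [3, -0.9, 0, 0, 0, 0.046, 0, 0, 0, 0, 0, 0]

```text
clock: 18.6
eef_pos: [0.5126, -0.1964, 0.0447]
tool_rot: [0.804, 0.595, -0.0, -0.0]
ft_force: [-1.2, -1.3, 0.8]
grip_width: -0.0002
```

>>> play_rows:
  plan: [3, -0.9, 0, 0, 0, 0.046, 0, 0, 0, 0, 0, 0]

```text
clock: 18.85
eef_pos: [0.5127, -0.1932, 0.0447]
tool_rot: [0.817, 0.576, -0.0, -0.0]
ft_force: [-0.5, -0.3, 0.6]
grip_width: 0.0003
```

```bash
python3 f.py; python3 look.py w10
```

```text
t 19.0 p [ 0.5128 -0.1933  0.0447] psi 70.4 F [-0.97 -0.92  0.2 ] Ftool [-1.2 -0.6 -0.2]
312 [[0.517, -0.171, 0.092], [0.516, -0.172, 0.093], [0.515, -0.174, 0.092], [0.515, -0.176, 0.093]]
326 [[0.522, -0.172, 0.093], [0.521, -0.174, 0.093], [0.521, -0.176, 0.092], [0.52, -0.178, 0.093]]
yellow n 2490 [[0.5123, -0.1811, 0.06], [0.5201, -0.1702, 0.0916], [0.5272, -0.1658, 0.0932]]
```

View pics/w10c.png

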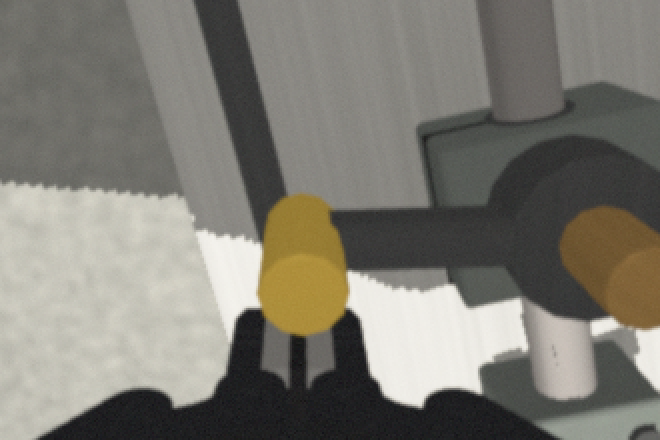

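It has swung 40° and is still free, so this is probably the loose one. A few more careful steps, then on to about 70°.

>>> play_rows:
  plan: [3, -0.9, 0, 0, 0, 0.046, 0, 0, 0, 0, 0, 0]

```text
clock: 19.3
eef_pos: [0.5129, -0.1901, 0.0447]
tool_rot: [0.83, 0.557, -0.0, -0.0]
ft_force: [-1.9, -1.4, 0.2]
grip_width: -0.0001
```

>>> play_rows:
  plan: [2, -0.6, 0, 0, 0, 0.031, 0, 0, 0, 0, 0, 0]

```text
clock: 19.55
eef_pos: [0.5131, -0.188, 0.0447]
tool_rot: [0.839, 0.544, -0.0, -0.0]
ft_force: [-2.0, -0.3, 0.3]
grip_width: 0.0
```

>>> play_rows:
  plan: [3, -0.9, 0, 0, 0, 0.046, 0, 0, 0, 0, 0, 0]

```text
clock: 19.8
eef_pos: [0.5136, -0.1848, 0.0447]
tool_rot: [0.851, 0.525, 0.0, -0.0]
ft_force: [-1.5, -0.6, 0.6]
grip_width: -0.0002
```

>>> play_rows:
  plan: [3, -0.9, 0, 0, 0, 0.046, 3, -0.9, 0, 0, 0, 0.046, 3, -0.9, 0, 0, 0, 0.046, 3, -0.9, 0, 0, 0, 0.046, 0, 0, 0, 0, 0, 0]

```text
clock: 20.42
eef_pos: [0.5167, -0.1726, 0.0447]
tool_rot: [0.896, 0.445, 0.0, -0.0]
ft_force: [-0.7, -0.9, -0.1]
grip_width: 0.0001
```

>>> play_rows:
  plan: [3, -0.9, 0, 0, 0, 0.046, 3, -0.9, 0, 0, 0, 0.046, 3, -0.9, 0, 0, 0, 0.046, 3, -0.9, 0, 0, 0, 0.046, 3, -0.9, 0, 0, 0, 0.046, 0, 0, 0, 0, 0, 0]

```text
clock: 21.18
eef_pos: [0.5234, -0.1585, 0.0447]
tool_rot: [0.941, 0.339, -0.0, -0.0]
ft_force: [-1.2, -0.0, 0.8]
grip_width: 0.0003
```

```bash
python3 f.py; python3 look.py w11
```

```text
t 21.32 p [ 0.5236 -0.1588  0.0448] psi 39.6 F [-1.09  0.04  0.18] Ftool [-0.81 -0.73 -0.18]
312 [[0.538, -0.142, 0.093], [0.536, -0.143, 0.091], [0.536, -0.144, 0.093], [0.533, -0.146, 0.092]]
326 [[0.542, -0.146, 0.093], [0.54, -0.147, 0.093], [0.539, -0.148, 0.092], [0.537, -0.15, 0.093]]
yellow n 6862 [[0.5304, -0.1508, 0.0598], [0.539, -0.0275, 0.0883], [0.5459, -0.0186, 0.0932]]
```

View pics/w11c.png

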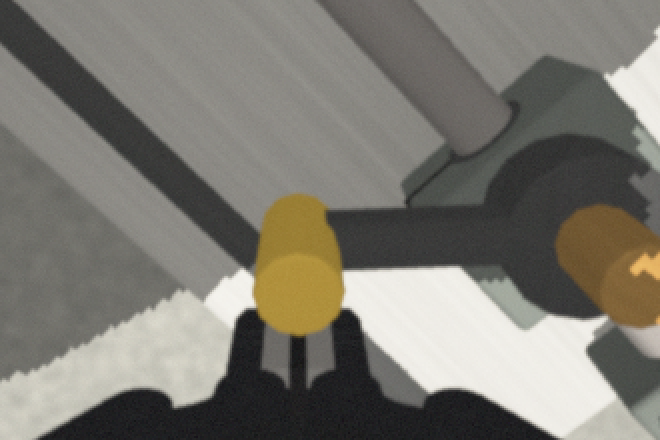

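The lever has swung 71° with only drag, so the right-hand lever is the loose one. Next, the left lever (y ≈ +0.13).

>>> play_rows:
  plan: [-12, 0, 0, 0, 0, 0, 0, 0, -30, 0, 0, 0, 0, 0, -30, 0, 0, 0, 0, 0, 0, 0, 0, -0.18, 0, 0, 0, 0, 0, -0.18, 0, 0, 0, 0, 0, -0.18, 0, 0, 0, 0, 0, -0.18, 0, 0, 0, 0, 0, -0.18, 0, 0, 0, 0, 0, -0.163, 0, 0, 0, 0, 0, 0]

```text
clock: 22.62
eef_pos: [0.5142, -0.1669, 0.105]
tool_rot: [0.641, 0.768, 0.0, 0.0]
ft_force: [0.3, 0.4, 0.3]
grip_width: 0.0001
```

```bash
python3 go.py .557 .085 .104 100.5
```

```text
t 22.62 p [ 0.5142 -0.1669  0.105 ] psi 100.3 tilt [ 0.001 -0.    -1.   ] F [0.25 0.38 0.29] g 0.0001 q6 [-0.31  0.39 -0.07  1.11  0.    1.08]
shift mm [240.2  87.2   1. ] turn z -0.003
```

>>> play_rows:
  plan: [48, 17.4, 0, 0, 0, 0, 48, 17.4, 0, 0, 0, 0, 48, 17.4, 0, 0, 0, 0, 48, 17.5, 0, 0, 0, 0, 48, 17.5, 0, 0, 0, 0, 0, 0, 0, 0, 0, 0, 0, 0, 0, 0, 0, 0]

```text
clock: 23.5
eef_pos: [0.5563, 0.085, 0.1047]
tool_rot: [0.64, 0.768, -0.0, 0.0]
ft_force: [-0.4, -0.4, -0.2]
grip_width: -0.0003
```

```bash
python3 go.py; python3 look.py w12
```

```text
t 23.5 p [0.5563 0.085  0.1047] psi 100.4 tilt [-0.    -0.001 -1.   ] F [-0.42 -0.38 -0.16] g -0.0003 q6 [ 0.15  0.43 -0.01  1.13 -0.    1.54]
312 [[0.557, 0.042, 0.014], [0.55, 0.096, 0.131], [0.55, 0.095, 0.134], [0.55, 0.096, 0.141]]
326 [[0.569, 0.044, 0.014], [0.556, 0.097, 0.131], [0.556, 0.097, 0.136], [0.556, 0.097, 0.141]]
yellow n 1030 [[0.5454, 0.1089, 0.0627], [0.5526, 0.1186, 0.0919], [0.5603, 0.124, 0.0933]]
```

View pics/w12c.png

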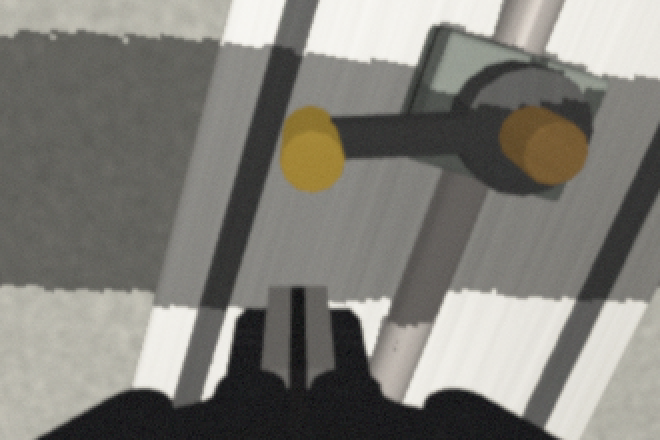

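>>> play_rows:
  plan: [0, 2, 30, 0, 0, 0, 0, 0, 30, 0, 0, 0, 0, 0, 0, 0, 0, 0, 5, 0, 0, 0, 0, 0, 4, 0, 0, 0, 0, 0, 2.5, 0, 0, 0, 0, 0, 0, 0, 0, 0, 0, 0]

```text
clock: 24.42
eef_pos: [0.5572, 0.0972, 0.0457]
tool_rot: [0.64, 0.769, 0.001, 0.001]
ft_force: [0.8, -1.7, 1.5]
grip_width: 0.0002
```

```bash
python3 f.py; python3 look.py w13
```

```text
t 24.57 p [0.5568 0.0972 0.0451] psi 100.4 F [ 0.77 -0.9   0.51] Ftool [-1.03  0.59 -0.51]
312 [[0.549, 0.119, 0.093], [0.549, 0.118, 0.093], [0.549, 0.116, 0.092], [0.55, 0.113, 0.092]]
326 [[0.554, 0.12, 0.092], [0.554, 0.119, 0.093], [0.555, 0.117, 0.092], [0.555, 0.114, 0.091]]
yellow n 2483 [[0.5449, 0.1108, 0.0608], [0.5522, 0.1217, 0.0916], [0.5601, 0.126, 0.0932]]
```

View pics/w13c.png

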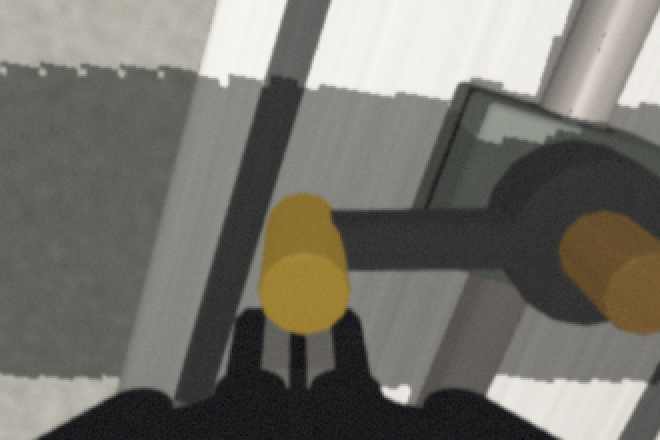

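In contact. Free swing of about 6°, then single steps.

>>> play_rows:
  plan: [2.3, -0.7, 0, 0, 0, 0.035, 2.3, -0.7, 0, 0, 0, 0.035, 2.3, -0.7, 0, 0, 0, 0.035, 0, 0, 0, 0, 0, 0]

```text
clock: 25.12
eef_pos: [0.5535, 0.1036, 0.0448]
tool_rot: [0.679, 0.734, 0.0, 0.0]
ft_force: [0.5, -0.7, 0.7]
grip_width: 0.0002
```

>>> play_rows:
  plan: [2, -0.6, 0, 0, 0, 0.031, 0, 0, 0, 0, 0, 0]

```text
clock: 25.38
eef_pos: [0.5527, 0.1056, 0.0448]
tool_rot: [0.691, 0.723, 0.0, 0.0]
ft_force: [0.6, -1.2, -0.0]
grip_width: -0.0
```

>>> play_rows:
  plan: [2.6, -0.8, 0, 0, 0, 0.04, 0, 0, 0, 0, 0, 0]

```text
clock: 25.62
eef_pos: [0.5516, 0.1082, 0.0448]
tool_rot: [0.705, 0.71, 0.0, -0.0]
ft_force: [1.0, -0.3, 0.6]
grip_width: 0.0
```

>>> play_rows:
  plan: [2.6, -0.8, 0, 0, 0, 0.04, 0, 0, 0, 0, 0, 0]

```text
clock: 25.88
eef_pos: [0.5508, 0.1107, 0.0448]
tool_rot: [0.719, 0.695, 0.0, -0.0]
ft_force: [1.7, -1.7, -0.8]
grip_width: -0.0
```

>>> play_rows:
  plan: [2.6, -0.8, 0, 0, 0, 0.04, 0, 0, 0, 0, 0, 0]

```text
clock: 26.12
eef_pos: [0.5501, 0.1133, 0.0448]
tool_rot: [0.732, 0.681, -0.0, -0.0]
ft_force: [-0.1, -1.4, 0.6]
grip_width: -0.0002
```

>>> play_rows:
  plan: [2.6, -0.8, 0, 0, 0, 0.04, 0, 0, 0, 0, 0, 0]

```text
clock: 26.38
eef_pos: [0.5495, 0.115, 0.0447]
tool_rot: [0.746, 0.666, -0.001, 0.001]
ft_force: [-0.0, -4.3, 0.0]
grip_width: 0.0003
```

Firm. Pressing on gently.

>>> play_rows:
  plan: [2, -0.2, 0, 0, 0, 0, 0, 0, 0, 0, 0, 0]

```text
clock: 26.62
eef_pos: [0.5494, 0.1164, 0.0447]
tool_rot: [0.746, 0.666, -0.001, 0.001]
ft_force: [1.3, -5.8, 0.8]
grip_width: 0.0005
```

```bash
python3 f.py
```

```text
t 26.77 p [0.5494 0.1163 0.0447] psi 83.5 F [ 0.67 -6.33  0.73] Ftool [-6.21  1.38 -0.72]
```

>>> play_rows:
  plan: [2, 0, 0, 0, 0, 0, 0, 0, 0, 0, 0, 0]

```text
clock: 27.02
eef_pos: [0.5494, 0.1176, 0.0446]
tool_rot: [0.746, 0.666, -0.002, 0.001]
ft_force: [0.4, -8.2, 1.7]
grip_width: 0.0002
```

```bash
python3 f.py
```

```text
t 27.18 p [0.5493 0.1175 0.0446] psi 83.5 F [-0.15 -8.37  1.19] Ftool [-8.34  0.8  -1.15]
```

Left lever checked at 8.4 N, so it is sound. Back off, lift and head to the red ring with the gripper open.

>>> play_rows:
  plan: [-8, 0, 0, 0, 0, 0, -12, 0, 0, 0, 0, 0, 0, 0, -30, 0, 0, 0, 0, 0, -40, 0, 0, 0, 0, 0, 0, 0, 0, 0]

```text
clock: 27.8
eef_pos: [0.5501, 0.1005, 0.1184]
tool_rot: [0.746, 0.666, 0.003, 0.001]
ft_force: [-0.5, -0.4, -1.4]
grip_width: 0.0004
```

```bash
python3 go.py .502 .382 .10 83.5; python3 -c "
from h import *
snap('wrist','w14.png');snap('side','s14.png');snap('scene','sc14.png')"; python3 m.py s14.png.npz sc14.png.npz | grep -E 'red|yellow'
```

```text
t 27.8 p [0.5501 0.1005 0.1184] psi 83.5 tilt [ 0.007  0.002 -1.   ] F [-0.46 -0.4  -1.43] g 0.0004 q6 [ 0.18  0.4  -0.01  1.15  0.    1.86]
shift mm [274.1 -79.9  18.8] turn z -0.0
s14.pn yellow [373. 201.] 47 med [ 0.536  -0.1389  0.0766] top [ 0.5357 -0.1387  0.0902] midrange [ 0.5368 -0.1391  0.078 ]
s14.pn yellow [349. 229.] 49 med [ 0.5336 -0.0122  0.0775] top [ 0.5335 -0.0111  0.0902] midrange [ 0.535  -0.0122  0.0779]
s14.pn yellow [307. 264.] 90 med [0.5499 0.1418 0.0832] top [0.5518 0.1389 0.0925] midrange [0.5511 0.1392 0.0791]
s14.pn red [257. 384.] 322 med [0.4994 0.3831 0.012 ] top [0.5003 0.3825 0.0123] midrange [0.5005 0.3824 0.0106]
s14.pn red [218. 428.] 178 med [0.505  0.4795 0.0089] top [0.5051 0.4792 0.0091] midrange [0.5053 0.4793 0.0086]
sc14.p yellow [253. 230.] 25 med [ 0.5435 -0.1449  0.0913] top [ 0.5446 -0.1445  0.0918] midrange [ 0.545  -0.1456  0.0904]
sc14.p yellow [299. 233.] 28 med [ 0.5422 -0.0179  0.0913] top [ 0.5431 -0.0181  0.0934] midrange [ 0.5426 -0.0177  0.091 ]
sc14.p red [444. 252.] 115 med [0.5044 0.3811 0.0099] top [0.507  0.3795 0.0126] midrange [0.5065 0.3812 0.0097]
sc14.p red [479. 257.] 58 med [0.5092 0.4777 0.0064] top [0.512  0.4781 0.0092] midrange [0.5109 0.4778 0.0059]
```

>>> play_rows:
  plan: [45.7, -13.3, 0, 0, 0, 0, 45.7, -13.3, 0, 0, 0, 0, 45.7, -13.3, 0, 0, 0, 0, 45.7, -13.3, 0, 0, 0, 0, 45.7, -13.3, 0, 0, 0, 0, 45.6, -13.4, 0, 0, 0, 0, 0, 0, 0, 0, 0, 0, 0, 0, 0, 0, 0, 0]
  hand: 75

```text
clock: 28.95
eef_pos: [0.4984, 0.3807, 0.1131]
tool_rot: [0.746, 0.666, -0.002, -0.0]
ft_force: [1.0, -1.3, -0.7]
grip_width: 0.0639
```

```bash
python3 go.py .502 .382 .10 83.5; python3 -c "
from h import *
snap('wrist','w15.png')"; python3 m.py w15.png.npz
```

```text
t 28.95 p [0.4984 0.3807 0.1131] psi 83.5 tilt [-0.003 -0.002 -1.   ] F [ 1.03 -1.31 -0.68] g 0.0639 q6 [ 0.65  0.55  0.21  1.24 -0.    2.34]
shift mm [ 1.7  3.5 13.1] turn z 0.0
w15.pn red [315. 108.] 900 med [0.5048 0.4795 0.0079] top [0.5047 0.4791 0.0079] midrange [0.5049 0.4788 0.0078]
w15.pn red [323. 234.] 1456 med [0.5007 0.3828 0.0111] top [0.5007 0.3827 0.0112] midrange [0.5007 0.3824 0.0091]
```

View pics/w15.png

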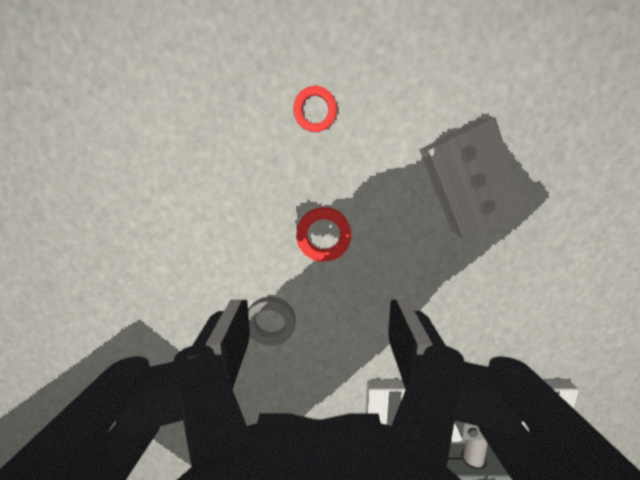

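The wrist picture shows the larger red ring at (323,234), the smaller one at (315,108) and the grey one at (270,320). The open fingertips are at about (240,300) and (395,300).

```bash
python3 - <<'E'
from h import *
from go import st
c=dict(np.load('pics/w15.png.npz'));W=pts(c)
o,m,psi=st()
for k in (232,238,243,393,398,403):
  for r in (299,302,305,310,316): 
    if W[r,k,2]>.05: print(k,r,np.round(W[r,k],4),'tool',np.round(1000*m.T@(W[r,k]-o['eef_pos']),1))
E
python3 go.py .5007 .3825 .113 83.5
```

```text
232 302 [0.4611 0.3957 0.1458] tool [ 11.  -39.3 -32.3]
232 305 [0.4618 0.3956 0.1485] tool [ 11.  -38.6 -34.9]
232 310 [0.4633 0.3961 0.1541] tool [ 11.6 -37.2 -40.5]
232 316 [0.4643 0.3958 0.1585] tool [ 11.4 -36.1 -44.9]
238 302 [0.4639 0.3957 0.1465] tool [ 11.3 -36.5 -32.9]
238 305 [0.4648 0.396  0.1499] tool [ 11.7 -35.7 -36.4]
238 310 [0.4658 0.3959 0.1542] tool [ 11.8 -34.7 -40.7]
238 316 [0.4664 0.3951 0.1578] tool [ 11.  -33.9 -44.2]
243 302 [0.4661 0.3956 0.1468] tool [ 11.5 -34.3 -33.3]
243 305 [0.4664 0.395  0.1483] tool [ 10.9 -34.  -34.8]
243 310 [0.4662 0.3932 0.1494] tool [  9.1 -33.9 -35.8]
243 316 [0.466  0.3909 0.1503] tool [  6.8 -33.9 -36.7]
393 302 [0.5301 0.3877 0.1453] tool [ 10.9  30.2 -31.8]
393 305 [0.5297 0.3874 0.1473] tool [ 10.6  29.8 -33.8]
393 310 [0.5296 0.3849 0.1471] tool [  8.1  30.  -33.6]
393 316 [0.5294 0.3821 0.1473] tool [  5.3  30.1 -33.8]
398 302 [0.5319 0.3884 0.147 ] tool [ 11.9  31.9 -33.6]
398 305 [0.5314 0.3882 0.1492] tool [ 11.6  31.4 -35.7]
398 310 [0.5305 0.3882 0.1532] tool [ 11.4  30.5 -39.8]
398 316 [0.53   0.3866 0.1553] tool [  9.9  30.2 -41.9]
403 302 [0.5339 0.3885 0.1475] tool [ 12.1  33.8 -34.1]
403 305 [0.5337 0.3875 0.1483] tool [ 11.1  33.8 -34.8]
403 310 [0.5324 0.3883 0.1538] tool [ 11.8  32.4 -40.4]
403 316 [0.5315 0.3879 0.1578] tool [ 11.3  31.5 -44.4]
t 29.0 p [0.4988 0.3802 0.1135] psi 83.4 tilt [-0.002 -0.002 -1.   ] F [-0.53  0.36  0.37] g 0.064 q6 [ 0.65  0.55  0.21  1.24 -0.    2.34]
shift mm [2.5 1.6 0.5] turn z -0.001
```

>>> play_rows:
  plan: [2.5, 3, 40, 0, 0, 0, 0, 0, 40, 0, 0, 0, 0, 0, 30, 0, 0, 0, 0, 0, 0, 0, 0, 0, 0, 0, 0, 0, 0, 0]

```text
clock: 29.62
eef_pos: [0.5037, 0.3833, 0.006]
tool_rot: [0.747, 0.665, 0.001, 0.0]
ft_force: [-0.2, 0.7, 0.6]
grip_width: 0.0641
```

```bash
cat > tips.py <<'E'
from h import *
from go import st
import sys
c=snap('wrist',sys.argv[1]+'.png');W=pts(c);o,m,psi=st()
P=W.reshape(-1,3)
L=(P-o['eef_pos'])@m*1000
hsv=cv2.cvtColor(c['frame'],cv2.COLOR_BGR2HSV).reshape(-1,3)
red=((hsv[:,0]<=6)|(hsv[:,0]>=172))&(hsv[:,1]>130)&(hsv[:,2]>40)
near=(np.abs(L[:,0])<13)&(np.abs(L[:,1])<60)&(L[:,2]>-60)&~red
for s in (-1,1):
    f=L[near&(L[:,1]*s>0)&(L[:,2]<-15)&(L[:,2]>-48)]
    if len(f): print('finger',s,'n',len(f),'tip z(tool) ',np.round(np.percentile(f[:,2],99.5),1),'inner y',np.round(np.percentile(np.abs(f[:,1]),1),1),'front x',np.round(np.percentile(f[:,0],97),1))
n,l,st_,ce=cv2.connectedComponentsWithStats(red.reshape(480,640).astype('uint8'))
for i in range(1,n):
    if st_[i,4]>100:
        q=P[(l==i).ravel()];q=q[~np.isnan(q[:,0])];Lq=L[(l==i).ravel()];print('red',ce[i].round(),st_[i,4],'world mid',np.round((np.nanpercentile(q,2,axis=0)+np.nanpercentile(q,98,axis=0))/2,4),'top',np.round(np.nanpercentile(q[:,2],90),4),'tool mid',np.round((np.nanpercentile(Lq,2,axis=0)+np.nanpercentile(Lq,98,axis=0))/2,1))
print('p',np.round(o['eef_pos'],4),'F',np.round(o['ft_force'],2),'g',round(o['grip_width'],4),'t',round(o['clock'],2),'psi',round(psi,1))
E
python3 tips.py w16
```

```text
finger -1 n 1120 tip z(tool)  -26.7 inner y 33.6 front x 10.8
finger 1 n 1123 tip z(tool)  -26.3 inner y 29.9 front x 10.8
red [300.  96.] 2798 world mid [0.5049 0.4787 0.0073] top 0.0087 tool mid [ 94.4 -10.2  -0.4]
red [316. 295.] 4061 world mid [0.5008 0.3826 0.0074] top 0.0119 tool mid [-1.5 -3.1 -0.7]
p [0.5041 0.3838 0.0067] F [-0.24 -0.36  0.75] g 0.0639 t 29.68 psi 83.4
```

View pics/w16.png

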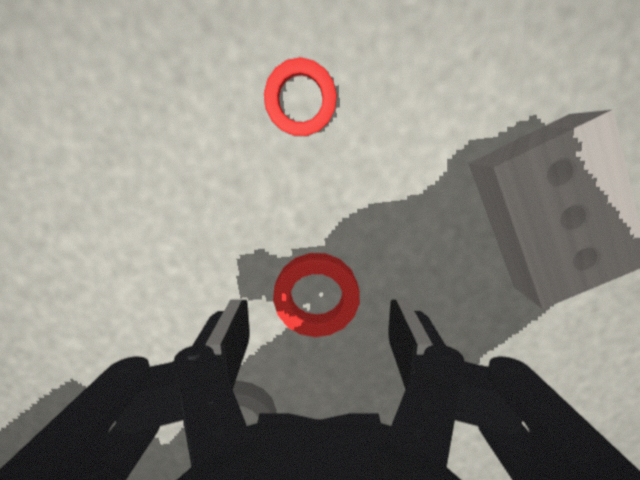

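>>> play_rows:
  plan: [-1.5, -1.2, 15, 0, 0, 0, 0, 0, 12, 0, 0, 0, 0, 0, 5, 0, 0, 0, 0, 0, 0, 0, 0, 0, 0, 0, 0, 0, 0, 0]

```text
clock: 30.3
eef_pos: [0.5011, 0.3823, -0.0274]
tool_rot: [0.746, 0.666, -0.0, -0.0]
ft_force: [-0.7, -0.2, 0.3]
grip_width: 0.064
```

```bash
python3 tips.py w17;python3 - <<'E'
from h import *
from go import st
c=dict(np.load('pics/w17.png.npz'));W=pts(c)
o,m,psi=st()
for k in (238,243,393,398):
  for r in (296,298,300,302,305,308): print(k,r,np.round(W[r,k],4))
E
```

```text
finger -1 n 4577 tip z(tool)  -25.4 inner y 0.8 front x 12.3
finger 1 n 4619 tip z(tool)  -25.4 inner y 0.5 front x 12.3
red [302.  79.] 4724 world mid [0.5049 0.4787 0.0067] top 0.0087 tool mid [ 96.2  -7.2 -34.1]
red [321. 326.] 6267 world mid [0.5009 0.3828 0.0071] top 0.0119 tool mid [  0.4  -0.3 -34.6]
p [ 0.5011  0.3823 -0.0274] F [-0.63 -0.43 -0.48] g 0.0641 t 30.35 psi 83.5
238 296 [ 0.4649  0.3968 -0.001 ]
238 298 [4.651e-01 3.964e-01 2.000e-04]
238 300 [0.466  0.3972 0.0038]
238 302 [0.4666 0.3973 0.006 ]
238 305 [0.4674 0.3975 0.0092]
238 308 [0.4675 0.3967 0.0104]
243 296 [ 0.4671  0.3966 -0.001 ]
243 298 [ 0.4669  0.3957 -0.0009]
243 300 [0.4682 0.3969 0.0037]
243 302 [0.4687 0.3971 0.0061]
243 305 [0.4688 0.3963 0.0072]
243 308 [0.4687 0.395  0.0076]
393 296 [ 0.534   0.3888 -0.0016]
393 298 [5.337e-01 3.887e-01 2.000e-04]
393 300 [0.5328 0.39   0.0044]
393 302 [0.5327 0.3893 0.005 ]
393 305 [0.5325 0.3882 0.0056]
393 308 [0.5322 0.3875 0.0069]
398 296 [ 5.361e-01  3.891e-01 -5.000e-04]
398 298 [ 0.5361  0.3879 -0.0008]
398 300 [0.5349 0.3899 0.0048]
398 302 [0.5345 0.39   0.0067]
398 305 [0.5341 0.3896 0.0086]
398 308 [0.5334 0.3899 0.0116]
```

View pics/w17.png

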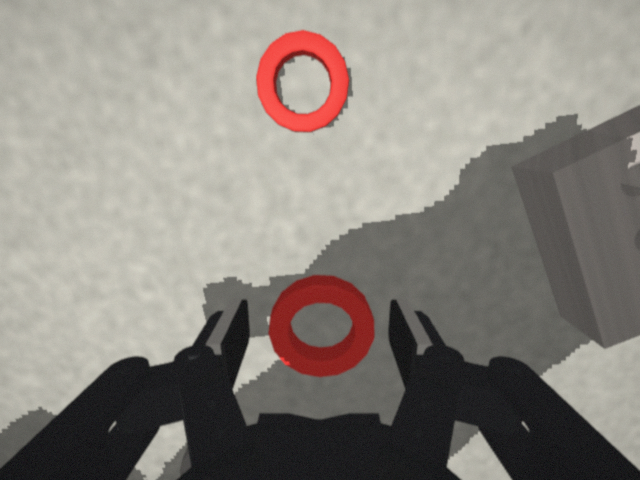

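The ring sits centred between the pads, with the tips about 4 mm above the table. They drop about 3 mm as they close, so I'll raise 2 mm and close.

>>> play_rows:
  plan: [0, 0, -2, 0, 0, 0, 0, 0, 0, 0, 0, 0, 0, 0, 0, 0, 0, 0, 0, 0, 0, 0, 0, 0, 0, 0, 0, 0, 0, 0, 0, 0, 0, 0, 0, 0]
  hand: 0

```text
clock: 31.1
eef_pos: [0.502, 0.3833, -0.0232]
tool_rot: [0.746, 0.666, 0.001, -0.0]
ft_force: [-1.5, -1.2, 8.9]
grip_width: 0.0438
```

```bash
python3 tips.py w18
```

```text
finger -1 n 4497 tip z(tool)  -21.3 inner y 0.8 front x 12.2
finger 1 n 4591 tip z(tool)  -21.1 inner y 0.6 front x 12.3
red [301.  85.] 4343 world mid [0.5049 0.4787 0.0069] top 0.0086 tool mid [ 95.1  -7.8 -29.9]
red [318. 323.] 5956 world mid [0.5004 0.3831 0.0071] top 0.0119 tool mid [ -0.3  -1.5 -30.4]
p [ 0.5019  0.3833 -0.0232] F [-1.35 -1.12  8.89] g 0.0434 t 31.15 psi 83.5
```

View pics/w18.png

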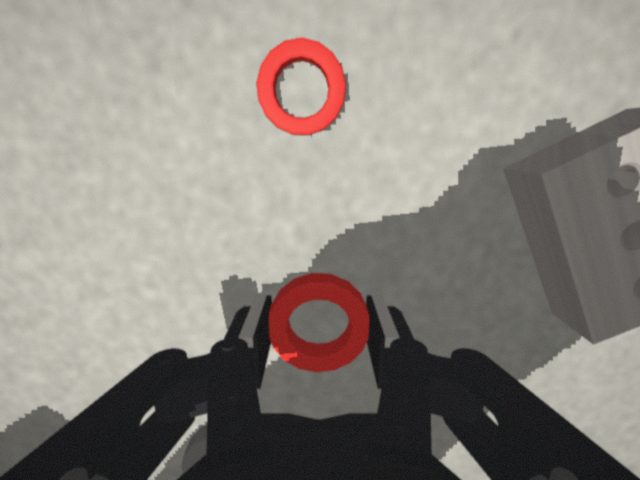

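Gripped at 43 mm; the tips are resting on the table with about 9 N upward. Lifting and checking.

>>> play_rows:
  plan: [0, 0, -10, 0, 0, 0, 0, 0, -40, 0, 0, 0, 0, 0, -50, 0, 0, 0, 0, 0, -30, 0, 0, 0, 0, 0, 0, 0, 0, 0, 0, 0, 0, 0, 0, 0]

```text
clock: 31.9
eef_pos: [0.5007, 0.3817, 0.1037]
tool_rot: [0.746, 0.666, -0.001, -0.0]
ft_force: [0.0, 0.1, -1.2]
grip_width: 0.0437
```

```bash
python3 tips.py w19; python3 -c "
from h import *
c=snap('side','s19.png')
cv2.imwrite('pics/s19c.png',c['frame'][220:420,160:360].repeat(3,0).repeat(3,1))"
python3 go.py .56 -.19 .107 130
```

```text
finger -1 n 939 tip z(tool)  -24.8 inner y 9.7 front x 11.8
finger 1 n 937 tip z(tool)  -24.9 inner y 4.8 front x 11.8
red [311. 109.] 1028 world mid [0.5048 0.4787 0.0077] top 0.0087 tool mid [97.2 -6.3 95.2]
red [319. 323.] 5955 world mid [0.4992 0.3817 0.134 ] top 0.1388 tool mid [  0.   -1.2 -31. ]
p [0.5003 0.3815 0.103 ] F [-0.07 -0.27 -0.29] g 0.0435 t 31.95 psi 83.5
t 32.0 p [0.5001 0.3814 0.1027] psi 83.5 tilt [-0.003 -0.002 -1.   ] F [ 0.64 -0.25 -0.76] g 0.0433 q6 [ 0.65  0.56  0.2   1.22 -0.    2.34]
shift mm [-560.8  124.5   -3.1] turn z -0.812
```

View pics/w19.png

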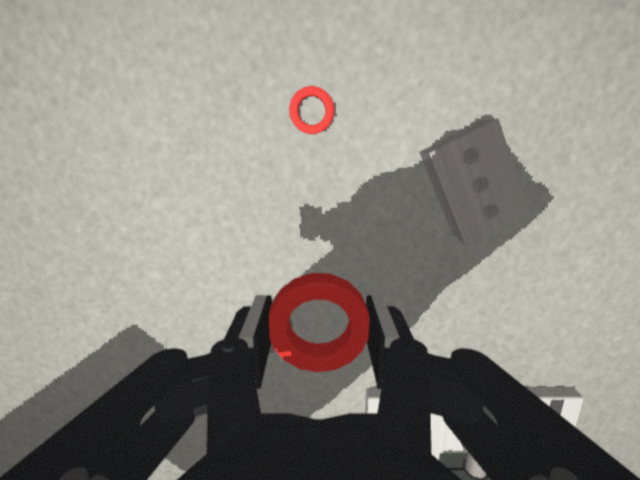

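View pics/s19c.png

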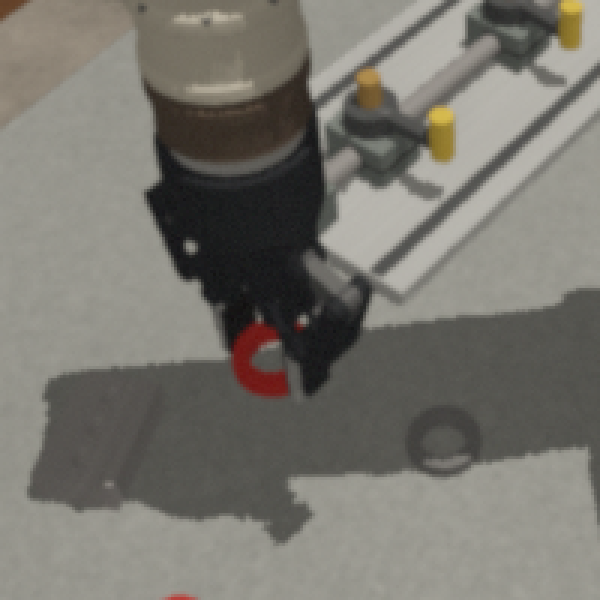

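Ring is held level. Carrying it to a hover short of the loose lever's spigot.

>>> play_rows:
  plan: [-30, 8.3, 0, 0, 0, 0, -49, 13.7, 0, 0, 0, 0, -49, 13.7, 0, 0, 0, 0, -49, 13.7, 0, 0, 0, 0, -49, 13.7, 0, 0, 0, 0, -49, 13.7, 0, 0, 0, 0, -49, 13.7, 0, 0, 0, 0, -49, 13.7, 0, 0, 0, 0, -49, 13.7, 0, 0, 0, 0, -49, 13.7, 0, 0, 0, 0, -49, 13.7, 0, 0, 0, 0, -49, 13.7, 0, 0, 0, 0, -49, 13.7, 0, 0, 0, 0, 0, 0, 0, 0, 0, -0.15, 0, 0, 0, 0, 0, -0.155, 0, 0, 0, 0, 0, -0.155, 0, 0, 0, 0, 0, 0, 0, 0, 0, 0, 0, 0]

```text
clock: 34.25
eef_pos: [0.602, -0.2511, 0.1037]
tool_rot: [0.576, 0.818, -0.0, -0.001]
ft_force: [-1.5, 0.5, 0.8]
grip_width: 0.0432
```

```bash
python3 tips.py w20; python3 m.py w20.png.npz; python3 go.py .602 -.253 .103 110
```

```text
finger -1 n 1050 tip z(tool)  -23.6 inner y 8.4 front x 12.3
finger 1 n 1046 tip z(tool)  -23.5 inner y 5.8 front x 12.2
red [318. 323.] 5809 world mid [ 0.6006 -0.2515  0.1342] top 0.1388 tool mid [  0.3  -1.4 -30.1]
p [ 0.6022 -0.2512  0.1041] F [ 0.54 -0.58  0.22] g 0.0438 t 34.3 psi 109.7
w20.pn yellow [272.  64.] 19 med [ 0.5416 -0.1538  0.0877] top [ 0.5424 -0.1532  0.0896] midrange [ 0.5417 -0.1535  0.0859]
w20.pn brass [320. 174.] 961 med [ 0.5806 -0.1937  0.0942] top [ 0.5807 -0.194   0.0943] midrange [ 0.5807 -0.1938  0.0916]
w20.pn brass [298. 393.] 2021 med [ 0.624  -0.368   0.0434] top [ 0.6252 -0.3649  0.0648] midrange [ 0.6265 -0.3721  0.038 ]
w20.pn red [318. 323.] 5655 med [ 0.6005 -0.2509  0.1379] top [ 0.6005 -0.2508  0.1379] midrange [ 0.6006 -0.2511  0.1345]
t 34.3 p [ 0.6022 -0.2512  0.1041] psi 109.7 tilt [-0.001  0.    -1.   ] F [ 0.54 -0.58  0.22] g 0.0438 q6 [-0.4   0.6   0.28  1.25 -0.    0.83]
shift mm [-1.7 -0.8  1.1] turn z -0.005
```

View pics/w20.png

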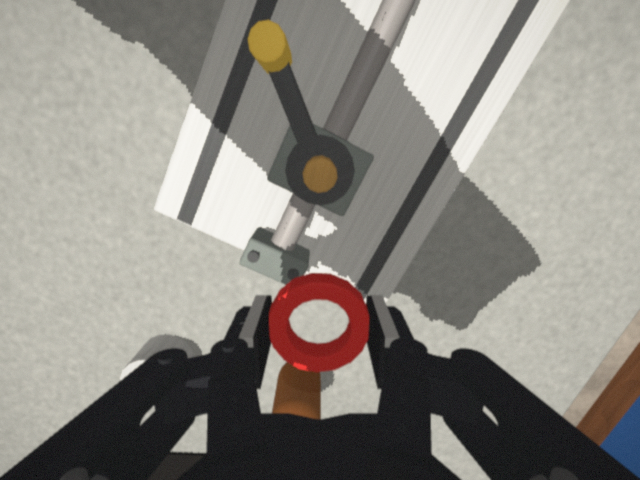

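The wrist picture shows the loose lever's spigot at (320,174) straight ahead, with the ring at (318,323). By measurement the spigot is 61 mm ahead and 0 mm sideways.

>>> play_rows:
  plan: [20, 0, 0, 0, 0, 0, 20, 0, 0, 0, 0, 0, 15, 0, 0, 0, 0, 0, 6, 0, 0, 0, 0, 0, 0, 0, 0, 0, 0, 0, 0, 0, 0, 0, 0, 0]

```text
clock: 35.05
eef_pos: [0.5821, -0.1945, 0.1049]
tool_rot: [0.575, 0.818, -0.0, 0.0]
ft_force: [0.1, 0.5, -0.5]
grip_width: 0.0431
```

```bash
python3 tips.py w21; python3 m.py w21.png.npz; python3 -c "
from h import *
c=snap('side','s21.png')
cv2.imwrite('pics/s21c.png',c['frame'][100:250,300:450].repeat(4,0).repeat(4,1))"
```

```text
finger -1 n 1017 tip z(tool)  -24.0 inner y 7.4 front x 12.2
finger 1 n 1037 tip z(tool)  -23.7 inner y 5.4 front x 12.2
red [318. 323.] 5782 world mid [ 0.5806 -0.1944  0.1353] top 0.1399 tool mid [  0.5  -1.2 -30.5]
p [ 0.5821 -0.1945  0.1048] F [ 0.79  0.07 -0.09] g 0.0436 t 35.1 psi 109.8
w21.pn brass [463.   6.] 439 med [ 0.598  -0.0423  0.0817] top [ 0.5999 -0.0423  0.0893] midrange [ 0.598  -0.0417  0.0827]
w21.pn brass [319. 266.] 407 med [ 0.578  -0.1869  0.0859] top [ 0.5783 -0.187   0.0939] midrange [ 0.5792 -0.1891  0.0841]
w21.pn brass [303. 413.] 109 med [ 0.6262 -0.3661  0.0057] top [ 0.6266 -0.3662  0.0065] midrange [ 0.627  -0.367   0.0057]
w21.pn red [318. 323.] 5616 med [ 0.5803 -0.194   0.139 ] top [ 0.5806 -0.194   0.139 ] midrange [ 0.5806 -0.1941  0.1356]
```

View pics/w21.png

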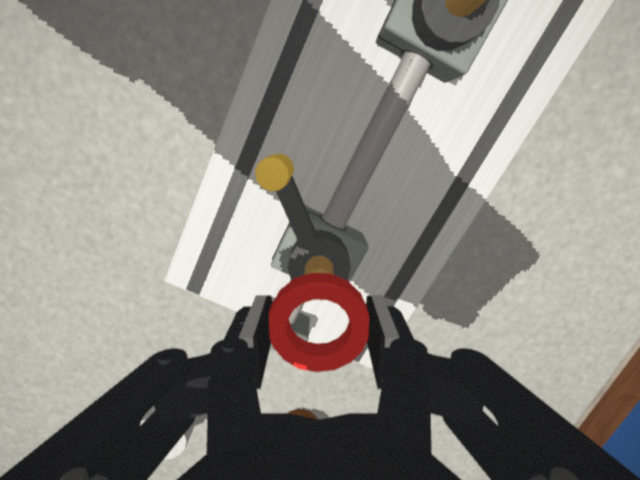

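View pics/s21c.png

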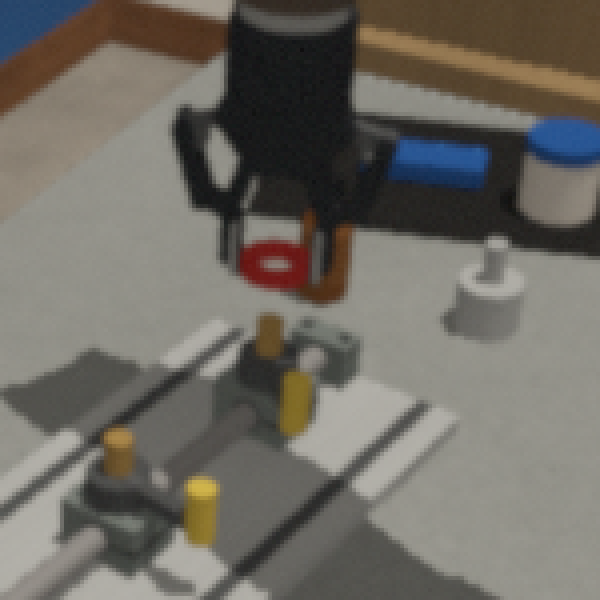

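The ring is over the spigot (side crop: ring 272,265, spigot 270,335). Descending in stages and watching the force.

>>> play_rows:
  plan: [0, 0, 15, 0, 0, 0, 0, 0, 15, 0, 0, 0, 0, 0, 6, 0, 0, 0, 0, 0, 0, 0, 0, 0]

```text
clock: 35.65
eef_pos: [0.5811, -0.1937, 0.0675]
tool_rot: [0.575, 0.818, -0.0, -0.001]
ft_force: [-0.7, -0.2, -0.4]
grip_width: 0.0431
```

```bash
python3 tips.py w22; python3 m.py w22.png.npz; python3 -c "
from h import *
c=snap('side','s22.png')
cv2.imwrite('pics/s22c.png',c['frame'][100:250,300:450].repeat(4,0).repeat(4,1))"
```

```text
finger -1 n 1676 tip z(tool)  -19.1 inner y 0.1 front x 12.4
finger 1 n 1531 tip z(tool)  -21.6 inner y 0.3 front x 12.4
red [318. 322.] 5919 world mid [ 0.5795 -0.1937  0.0978] top 0.1026 tool mid [  0.9  -1.8 -29.5]
p [ 0.5817 -0.1939  0.0683] F [-0.41  0.1  -0.95] g 0.0434 t 35.7 psi 109.8
w22.pn brass [320. 315.] 1047 med [ 0.5802 -0.1926  0.0942] top [ 0.5803 -0.1928  0.0942] midrange [ 0.5801 -0.193   0.093 ]
w22.pn red [318. 322.] 5764 med [ 0.5791 -0.1923  0.1017] top [ 0.5794 -0.1931  0.1017] midrange [ 0.5795 -0.1934  0.0981]
```

View pics/w22.png

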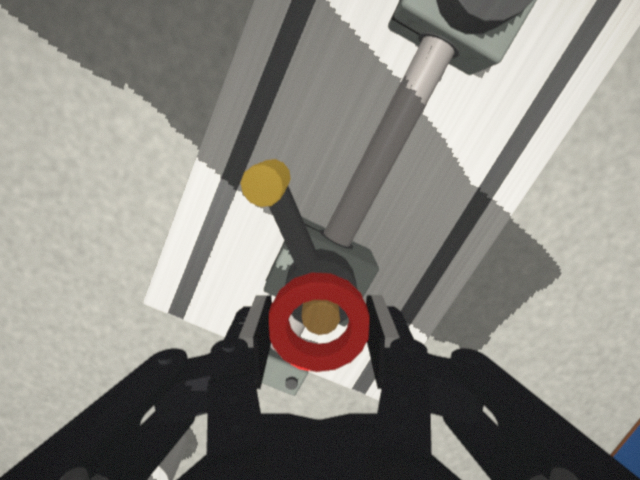

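View pics/s22c.png

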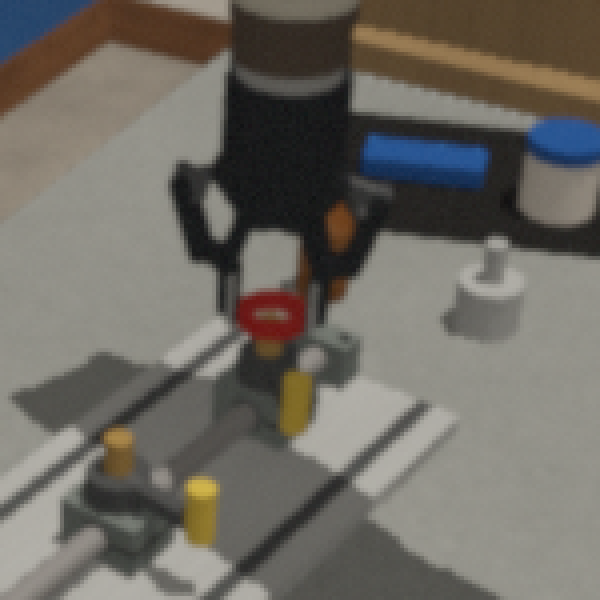

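The spigot is already inside the ring hole, centred to about 1 mm. Continuing down.

>>> play_rows:
  plan: [0, 0, 8, 0, 0, 0, 0, 0, 7, 0, 0, 0, 0, 0, 1.5, 0, 0, 0, 0, 0, 0, 0, 0, 0]

```text
clock: 36.25
eef_pos: [0.5817, -0.1939, 0.0521]
tool_rot: [0.575, 0.818, -0.0, -0.0]
ft_force: [0.0, 0.1, 0.1]
grip_width: 0.0437
```

>>> play_rows:
  plan: [0, 0, 1.5, 0, 0, 0, 0, 0, 0, 0, 0, 0]

```text
clock: 36.5
eef_pos: [0.5819, -0.194, 0.0509]
tool_rot: [0.575, 0.818, 0.0, 0.0]
ft_force: [0.3, -0.7, -0.0]
grip_width: 0.0433
```

```bash
python3 f.py; python3 tips.py w23
```

```text
t 36.65 p [ 0.5819 -0.194   0.0509] psi 109.8 F [ 0.36  0.12 -0.5 ] Ftool [-0.    0.38  0.5 ]
finger -1 n 2343 tip z(tool)  -18.5 inner y 0.2 front x 11.9
finger 1 n 2034 tip z(tool)  -18.6 inner y 0.2 front x 12.0
red [318. 320.] 5513 world mid [ 0.5803 -0.1941  0.0812] top 0.086 tool mid [  0.5  -1.3 -30.2]
p [ 0.5819 -0.194   0.0509] F [ 0.14  0.18 -0.26] g 0.0433 t 36.7 psi 109.8
```

>>> play_rows:
  plan: [0, 0, 1.5, 0, 0, 0, 0, 0, 0, 0, 0, 0]

```text
clock: 36.95
eef_pos: [0.5817, -0.194, 0.0491]
tool_rot: [0.575, 0.818, -0.0, -0.0]
ft_force: [-0.2, -0.3, 0.2]
grip_width: 0.0434
```

>>> play_rows:
  plan: [0, 0, 1, 0, 0, 0, 0, 0, 0, 0, 0, 0]

```text
clock: 37.2
eef_pos: [0.5818, -0.1939, 0.0482]
tool_rot: [0.575, 0.818, -0.0, -0.0]
ft_force: [0.5, 0.1, 0.0]
grip_width: 0.0434
```

```bash
python3 f.py; python3 tips.py w24
```

```text
t 37.35 p [ 0.5819 -0.194   0.0483] psi 109.8 F [-0.3  -0.67 -0.17] Ftool [-0.53 -0.51  0.17]
finger -1 n 2435 tip z(tool)  -21.2 inner y 0.2 front x 12.0
finger 1 n 2118 tip z(tool)  -21.2 inner y 0.2 front x 12.0
red [318. 319.] 5337 world mid [ 0.5802 -0.194   0.0784] top 0.0834 tool mid [  0.5  -1.3 -30.1]
p [ 0.5819 -0.194   0.0483] F [ 0.55  0.52 -1.31] g 0.0436 t 37.4 psi 109.8
```

The ring top is at 0.083, resting on the hub or less than 1 mm above it. Releasing.

>>> play_rows:
  plan: [0, 0, 0.5, 0, 0, 0, 0, 0, 0, 0, 0, 0, 0, 0, 0, 0, 0, 0, 0, 0, 0, 0, 0, 0, 0, 0, 0, 0, 0, 0]
  hand: 75

```text
clock: 38.02
eef_pos: [0.5819, -0.194, 0.0478]
tool_rot: [0.575, 0.818, 0.0, 0.0]
ft_force: [0.6, 1.0, 0.2]
grip_width: 0.0643
```

```bash
python3 tips.py w25
```

```text
finger -1 n 2622 tip z(tool)  -21.7 inner y 0.2 front x 11.9
finger 1 n 2279 tip z(tool)  -21.6 inner y 0.1 front x 11.9
red [318. 318.] 5220 world mid [ 0.5804 -0.194   0.078 ] top 0.0828 tool mid [  0.4  -1.2 -30.2]
p [ 0.5819 -0.194   0.0478] F [-0.31  0.07  0.76] g 0.0637 t 38.08 psi 109.8
```

View pics/w25.png

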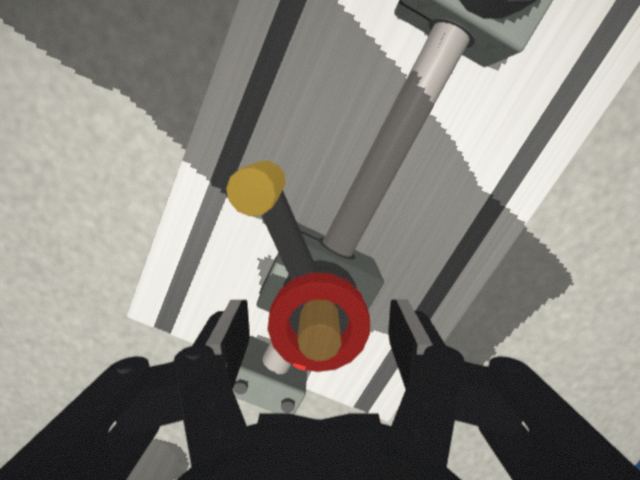

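The ring (318,318) lies flat round the spigot, with both pads clear of it. Retreating straight up.

>>> play_rows:
  plan: [0, 0, -10, 0, 0, 0, 0, 0, -30, 0, 0, 0, 0, 0, -40, 0, 0, 0, 0, 0, -30, 0, 0, 0, -40, 0, 0, 0, 0, 0, 0, 0, 0, 0, 0, 0]

```text
clock: 38.83
eef_pos: [0.5964, -0.2338, 0.159]
tool_rot: [0.576, 0.818, 0.0, 0.001]
ft_force: [-0.9, 0.7, -0.7]
grip_width: 0.0644
```

```bash
python3 tips.py w26; python3 -c "
from h import *
c=snap('side','s26.png')
cv2.imwrite('pics/s26c.png',c['frame'][130:290,240:440].repeat(3,0).repeat(3,1))
snap('scene','sc26.png')"; python3 m.py w26.png.npz s26.png.npz sc26.png.npz | grep -E 'yellow|red|w26'
```

```text
finger -1 n 1031 tip z(tool)  -27.5 inner y 32.7 front x 10.5
finger 1 n 1028 tip z(tool)  -28.1 inner y 30.7 front x 10.6
red [318. 191.] 2059 world mid [ 0.5808 -0.1949  0.0785] top 0.083 tool mid [40.4 -1.  79.7]
p [ 0.5955 -0.2325  0.1583] F [0.22 0.24 0.05] g 0.0641 t 38.88 psi 109.7
w26.pn brass [318. 192.] 570 med [ 0.5803 -0.1931  0.0942] top [ 0.5805 -0.194   0.0943] midrange [ 0.5804 -0.1936  0.087 ]
w26.pn brass [300. 374.] 2069 med [ 0.6246 -0.3705  0.0531] top [ 0.627  -0.3775  0.0709] midrange [ 0.6268 -0.3749  0.0413]
w26.pn red [318. 191.] 1992 med [ 0.5808 -0.1944  0.0822] top [ 0.5807 -0.1942  0.0822] midrange [ 0.5809 -0.1947  0.0797]
s26.pn yellow [373. 200.] 71 med [ 0.5369 -0.1394  0.0805] top [ 0.5378 -0.1415  0.0918] midrange [ 0.5373 -0.1417  0.0788]
s26.pn yellow [350. 229.] 54 med [ 0.5338 -0.0126  0.0778] top [ 0.5341 -0.0125  0.0878] midrange [ 0.5344 -0.0131  0.0767]
s26.pn yellow [307. 266.] 59 med [0.5489 0.1424 0.0776] top [0.5502 0.1435 0.0897] midrange [0.5504 0.1418 0.0792]
s26.pn red [367. 187.] 110 med [ 0.5754 -0.181   0.0815] top [ 0.5789 -0.187   0.0831] midrange [ 0.5803 -0.1897  0.0797]
s26.pn red [218. 428.] 180 med [0.5052 0.4794 0.0088] top [0.5049 0.4792 0.0089] midrange [0.505  0.4793 0.0083]
sc26.p yellow [299. 233.] 33 med [ 0.5411 -0.0185  0.0898] top [ 0.5414 -0.0177  0.0913] midrange [ 0.5066 -0.022   0.0467]
sc26.p yellow [356. 243.] 31 med [0.5587 0.1359 0.0913] top [0.5589 0.1365 0.092 ] midrange [0.5581 0.1365 0.0906]
sc26.p red [479. 258.] 57 med [0.5113 0.4784 0.0069] top [0.5144 0.476  0.0094] midrange [0.5115 0.478  0.007 ]
```

View pics/w26.png

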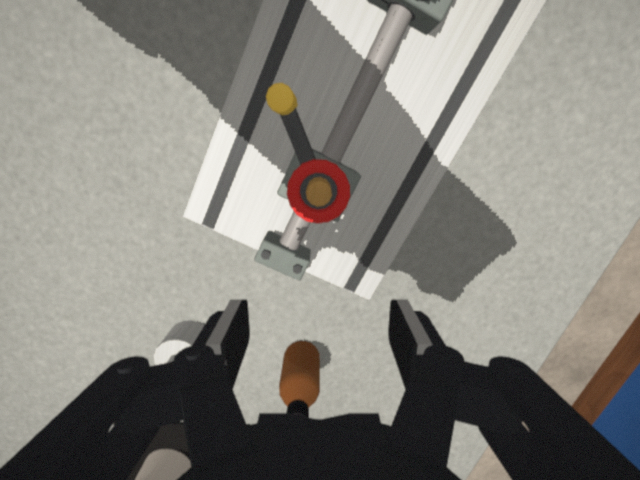

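View pics/s26c.png

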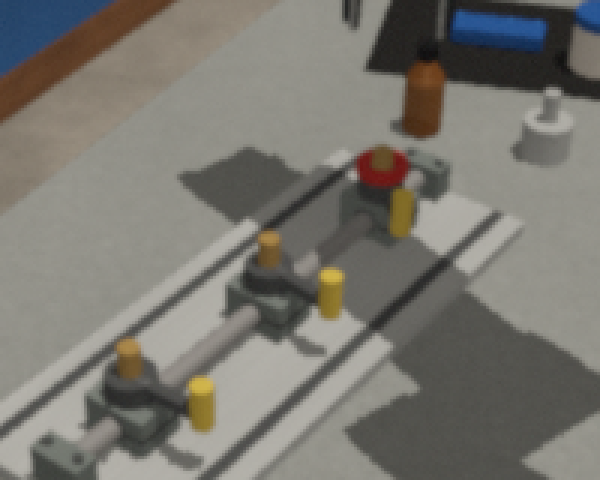

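The ring lies flat round the spigot of the loose lever, the gripper is clear, and the bystanders are standing where they were. Handing in.

```bash
python3 -c "
from workcell import bot
print(bot.job_done())"
```

```text
the job is handed in; nothing more can be done
None
```

All three levers are checked, and the red ring lies flat on the hub of the loose lever. I handed the job in at about 39 s of the 72 s allowed; it gives no verdict.

- **Middle lever:** came firm after about 33° and was pressed to 8.5 N. The highest single reading was 8.9 N.
- **Left lever (y ≈ +0.13):** came firm after about 17° and was pressed to 8.4 N.
- **Right lever (y ≈ -0.19):** this is the loose one. It swung 71° with only drag, so its knob ended about 75 mm from its start.
- **Ring:** I put the larger red ring over the loose lever's spigot and let go. The last wrist picture put it within about 1 mm of the spigot's centre, with its top at z ≈ 0.083, as it should be when seated. The gripper was clear of it.
- **Bystanders:** the oil bottle and arbor are standing in the last side picture. The gauge block was not measured again at the end, but the arm never touched it.

**What disagreed or went wrong:**
- **Fingertip height:** the tips really sat about 36 mm higher than the reported TCP position and stated finger length imply. My first pass at the middle lever therefore went over its knob without touching it, and I used heights measured from the cameras after that.
- **Scene camera:** it read x about 6 mm larger than the other two cameras, so I relied on the wrist camera.
- **Ring grasp:** the fingertips pressed on the table with about 9 N, and the gripper read 43 mm on the 46 mm ring.
- **Stud turns:** these can't be seen, so I judged them from the push forces alone.

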